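# Set up the contrast panel and hold the flask down in the sprung inspection cradle

### The arm

A 7-joint arm with a two-finger parallel gripper is mounted at the origin on a cart in front of the work surface, level with it; the furniture and walls round the work are solid. World frame = base frame: x ahead of the robot, y to its left, z up, the work surface at z = 0. Lengths are in m, angles in rad, forces in N, time in s.
With the tool pointing down it reaches from about 0.35 to 0.9 m from the base axis. Payload 8.1 kg.
Tool frame: the origin (TCP) lies on the centre line of the jaws, within the pads' length; the fingertips stand 22 mm ahead of it and the grasp point (between the pads) lies 3 mm ahead of it (arm.finger_overhang is the distance from the TCP to the fingertips, in m); z points along the fingers, y is the direction in which the jaws open and shut (so a half turn about z gives the same grasp; the last joint's range is limited). The gripper opens to 92 mm and grips with 3 to 60 N. Pads are 19 mm wide; open, the fingers measure 130 mm over their backs; the gripper's body (75 mm by 190 mm) begins 47 mm behind the grasp point.
Start: joints at [1.172, 0.434, 0.025, 1.573, -0.012, 1.134, -0.075], TCP at [0.182, -0.598, 0.249] pointing down, gripper open.
Joint ranges: [-2.62, 2.62], [-0.44, 2.09], [-1.27, 1.32], [0.08, 2.57], [-1.32, 4.46], [0.12, 2], [-2.74, 2.74]. Speed limits (rad/s): [2.22, 2.22, 3.01, 3.01, 3.14, 3.14, 3.14].

### API

Orientations are given as a rotation vector (axis times angle).
In Python, from cell import arm gives the robot as it stands. The module is installed in compiled form; this text tells all that it offers.
- The arm moves only by the tool step_arm, never from a script. Its argument "plan" is a list of rows, each an object of numbers: "wx", "wy", "wz": the turn, a rotation vector about the tool's x, y, z in units of 6 degrees (1.0 is 6 degrees); "tx", "ty", "tz": the shift along the tool's x, y, z in cm; "hand": the opening, from 0 (shut) to 1 (fully open). A call has exactly 10 rows; each row shifts and turns the commanded pose from where the row before left it, along the tool's axes as they then stand; what a row does not reach is not made up. A row lasts 1/12 s, in which the tool goes at most 41.7 mm and 7.16 degrees, less where a joint would pass 70% of its speed; a pose out of reach is approached as far as the arm can. A call is refused whole if a number of a shift passes 4.17 or a number of a turn 1, either way. A call with a gripper value outside its range is refused whole. The fingers move at their own pace and stop on an object; "force" is the grip in N (left out, the last holds). Time passes only in rows, so rows that do not move let the fingers close, or fill a call up. It gives the time, the measured TCP pose, the force and the opening at its end, in the units of the state.
- arm.observe(): the state, without advancing time (a new reading comes with each control period).
- arm.get_image(name): name is "scene" or "side" or "wrist"; returns (picture, depth): 420x560x3 uint8, red, green, blue; 420x560 float32, m along the optical axis (not along the pixel's ray), 0 where there is no reading.
- arm.calibration(name): a dict with "mtx" (3x3 intrinsics, pixels), "R" (3x3) and "t" (3): a world point X has camera coordinates R X + t. Camera axes: x right, y down, z forward; pixel columns grow to the right and rows downward; lengths in m; the calibration is good to about 2 mm. A picture is of the moment at which its call begins: read the wrist's pose just before it. calibration takes no time and is no camera call; for the wrist camera it gives the pose at the moment of the call.
- arm.sign_off(): hands the job in, once; it reports no verdict.
The state is a dict: "clock": time; "joints": joint angles; "dq": joint speeds; "joint_efforts": joint torques, N m; "position": TCP position; "ee_rot": TCP orientation; "force": force on the tool from outside, world axes, zero at the start; "ft_torque": the same for the moment, N m; "width": opening from 0.0 (shut) to 1.0 (fully open).
Only numpy, scipy, OpenCV 4.12 (cv2) and the standard library are available. Lean on these libraries where they do the work, as an engineer would, in place of code of your own. Each camera call takes 0.05 s, during which the arm holds its last target.

### The job

Get the flask ready for a clarity check: take the striped white panel out of the wooden rack by its yellow tab and slide it fully down into the slot of the metal inspection stand, and let go of it. Then set the stoppered conical flask upright in the stand's blue sprung ring, in front of the panel, and press it down until the ring is at the bottom of its travel. Finish while still holding the flask pressed down there; never tip the flask over, and leave the other things on the bench where they are.

Things in the scene. Friction and masses are not known exactly. Their poses are not given: they have to be found in the camera images.
- panel: white plastic panel with black stripes, 6 thick (its x) x 80 wide (its y) x 90 high (z), 80 g; on top of it, centred, a yellow grip tab 12 thick (x) x 30 wide (y) x 28 high. It is the same both ways round. Origin at the centre of its lower edge. It starts upright in a wooden rack block 50 x 96 x 28 high, in a loose slot 22 deep whose floor is 6 above the bench.
- panel_tab (a point): centre of the yellow tab, 104 above the panel's lower edge (tab top at 118); axes as the panel's.
- stand: grey metal inspection stand fixed to the bench: base plate 140 (x) x 110 (y) x 10 high, origin at the centre of its underside. The blue ring is centred at x = -25 mm; behind it at x = +50 mm stands an aluminium slot block 32 (x) x 105 (y), its top 45 above the bench.
- slot_mouth (a point): centre of the slot's mouth, on top of the slot block (45 above the bench); x runs across the slot, y along it. The slot is 9 wide (x) x 83 long (y) x 25 deep with a 3 mm chamfer; the panel goes in upright, thickness along x, and when home its lower edge is 25 below this point.
- seat (a point): centre of the blue ring's inner floor, where the flask's base rests; moves with the ring: 50 above the bench when up, 34 when pressed fully down. The ring's wall stands 16 above this floor; inside diameter 70 at the floor, widening to 77 at the mouth; outside diameter up to 85.
- cradle (a joint): how far the blue ring is pressed down, m: 0 up, 0.016 at its lower stop. A spring pushes it up: about 2.4 N at the top, rising 0.6 N per mm to 12 N at the bottom (less 0.8 N for the ring's weight); the flask's own weight does not press it down, and it springs back when let go.
- flask: clear glass conical flask with red-brown rubber stopper, 64 diameter at the base, 106 high, about 70 g; origin at the centre of its underside, z up along it. Neck and stopper are about 22 in diameter from 82 to 106 above its underside; below that it widens to the base. Its base is slightly rounded at the edge, so it may stand leaning by up to 0.05 rad.
- flask_mid (a point): point on the flask's axis half-way up, 53 above its underside.
- beaker_100: bystander: glass beaker, 56 diameter x 69 high; origin at the centre of its underside
- vial_0: bystander: vial with white cap, 24 diameter x 52 high; origin at the centre of its underside
- vial_1: bystander: vial with black cap, 24 diameter x 52 high; origin at the centre of its underside
- wash_bottle: bystander: white wash bottle with blue cap and spout, 65 x 84 x 183 high; origin at the centre of its underside
- reagent: bystander: glass reagent bottle, 55 diameter x 93 high; origin at the centre of its underside
- tape: bystander: roll of green tape lying flat, 70 diameter x 18 high; origin at the centre of its underside
- bulb: bystander: red rubber pipette bulb, 57 x 75 x 80 high; origin at the centre of its underside
There are look-alikes about, which are no part of the job. What is shaped like the flask but green is not meant. Of the things shaped like the panel, the white one is meant.

How it is judged:
On the way, in this order (a step that is already met when the one before it is completed fails the run):
1. the panel is fully down in the stand's slot and let go (z of panel in the frame of slot_mouth below -0.022 m and horizontal distance between panel and slot_mouth below 0.006 m and angle between the x axis of panel and the x axis of stand, either way round below 0.15 rad and angle between panel's own z axis and vertical below 0.12 rad and contact force between the fingers and panel below 0.1 N), for 0.2 s.
2. the flask stands upright in the blue ring and the ring is pressed down (horizontal distance between flask and seat below 0.006 m and z of flask in the frame of seat between -0.004 and 0.004 m and angle between flask's own z axis and vertical below 0.1 rad and value of joint cradle above 0.012 m), for 0.2 s.
At the end, for the whole second after the job is handed in: Panel in the slot, untouched: lower edge at least 22 mm below the mouth, within 6 mm of its centre, upright. Flask on the ring's floor (4 mm), centred within 6 mm, tilt under 0.1 rad, held by the fingers (over 3 N), at rest, pressing the ring at least 12 of its 16 mm down (over 5 N) (all of step 1 and all of step 2 and contact force between flask and cradle above 5 N and contact force between the fingers and flask above 3 N and linear speed of flask below 0.01 m/s); the arm keeps its last pose, push and grip.
It fails at once if the flask tips over (angle between flask's own z axis and vertical above 0.6 rad).
It fails at once if another thing on the bench is pushed away by more than 30 mm (distance of any of beaker_100, vial_0, vial_1, wash_bottle, reagent, tape, bulb from where it was at the start of the episode above 0.03 m).
It also fails if it takes over 54 s, if anything falls off the work surface, if the arm or the gripper's body presses on something with over 40 N, if the wrist force passes 120 N, or if a joint passes its speed limit or range.

## Working session

There is one attempt and no reset: what is moved stays moved. The work goes in short steps, Python scripts to look and compute and a tool call to move; the robot and the scene stay as the last step left them, time stands still between calls to the robot, and variables do not carry over. Pictures are saved under pics/ and viewed, and the job is handed in when it is done.

Besides the shell and the picture viewer there is one more tool, called after ">>>" as name(argument=value, ...), one argument or row to a line, values as JSON. step_arm: Moves the arm, as the interface text tells. Its arguments: {"type":"object","properties":{"plan":{"type":"array"},"force":{"type":"number"}},"required":["plan"]}

```bash
mkdir -p pics; cat > h.py <<'E'
import numpy as np, cv2
from cell import arm
from scipy.spatial.transform import Rotation as Rn
def snap(name,fn):
    c=arm.calibration(name); im,d=arm.get_image(name)
    cv2.imwrite(f'pics/{fn}.png',im[:,:,::-1]); np.savez(f'pics/{fn}.npz',im=im,d=d,K=c['mtx'],R=c['R'],t=c['t'])
    return im,d,c
def world(fn):
    z=np.load(f'pics/{fn}.npz'); d=z['d']; K=z['K']
    v,u=np.mgrid[:d.shape[0],:d.shape[1]]
    P=np.stack([(u-K[0,2])/K[0,0]*d,(v-K[1,2])/K[1,1]*d,d],-1)
    W=(P-np.ravel(z['t']))@z['R']
    W[d==0]=np.nan
    return W,z['im']
def crop(fn,u0,v0,u1,v1,s,out):
    im=cv2.imread(f'pics/{fn}.png')[v0:v1,u0:u1]
    cv2.imwrite(f'pics/{out}.png',cv2.resize(im,None,fx=s,fy=s,interpolation=cv2.INTER_CUBIC))
E
python3 - <<'E'
from h import *
for n in ['scene','side','wrist']: snap(n,n+'0')
s=arm.observe(); print(s)
for n in ['scene','side','wrist']:
    c=arm.calibration(n); print(n,c['mtx'][0],-c['R'].T@np.ravel(c['t']))
E
```

```text
{'clock': 0.15, 'joints': array([ 1.17240755,  0.43503128,  0.02500358,  1.57385317, -0.01158451,
        1.13398244, -0.0750892 ]), 'dq': array([ 0.0012364 , -0.00209808, -0.00033099, -0.00386037, -0.00107357,
        0.00012467,  0.00048019]), 'joint_efforts': array([ 2.77560219e-03, -6.68259501e+01,  9.86348949e-01, -3.14692390e+01,
       -6.04920555e-02,  3.94515647e-02,  9.90976218e-05]), 'position': array([ 0.1820237 , -0.59755325,  0.24815875]), 'ee_rot': array([-3.10623663e+00, -4.62650670e-01,  4.61396570e-04]), 'force': array([ 1.0118369 , -0.13866021, -0.03694664]), 'ft_torque': array([-0.05819271,  0.00252396, -0.03192394]), 'width': 0.9980180374563362}
scene [422.74495026   0.         274.19743027] [ 0.23929675 -0.22844701  0.68216877]
side [394.35702057   0.         276.58589196] [0.5471223  0.96245415 0.62802283]
wrist [340.53400378   0.         282.55736993] [ 0.26199199 -0.57495231  0.38399239]
```

View pics/scene0.png

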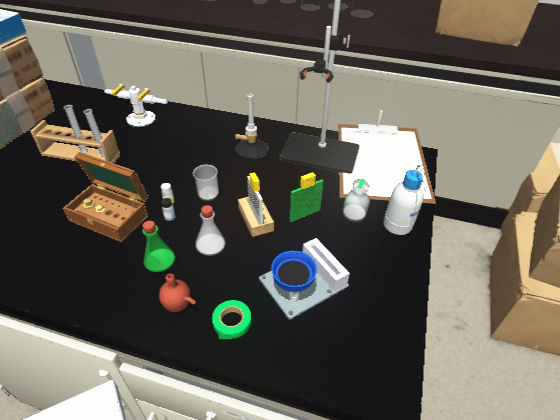

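View pics/side0.png

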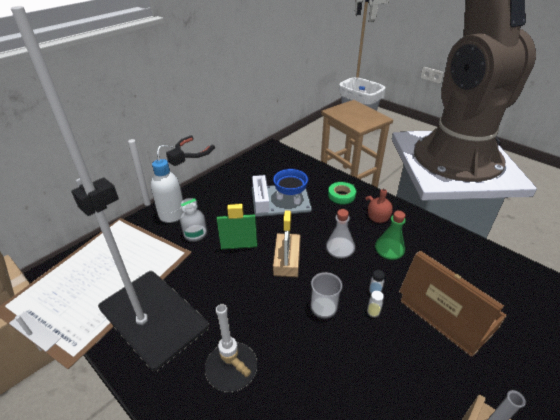

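View pics/wrist0.png

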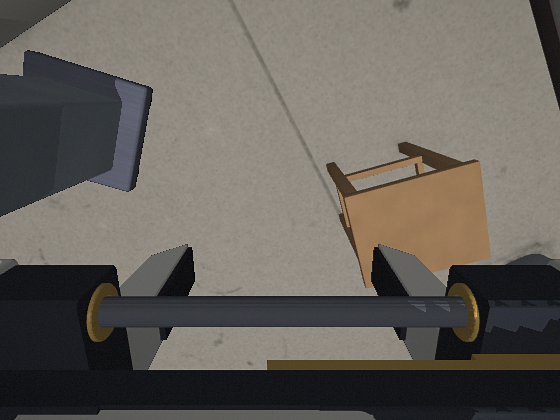

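Candidates in the scene view:
- **Panel-shaped:** the white/striped one in the wooden rack (256,205) and a green one (306,200). The task wants the white one in the rack.
- **Flask-shaped:** the clear one (209,232) and a green one (157,250). The clear one is meant.

I'll confirm both in an enlarged crop.

```bash
python3 - <<'E'
from h import *
crop('scene0',180,160,360,320,4.4,'c1')
crop('side0',220,160,400,300,4.4,'c2')
E
```

```text
(no output)
```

View pics/c1.png

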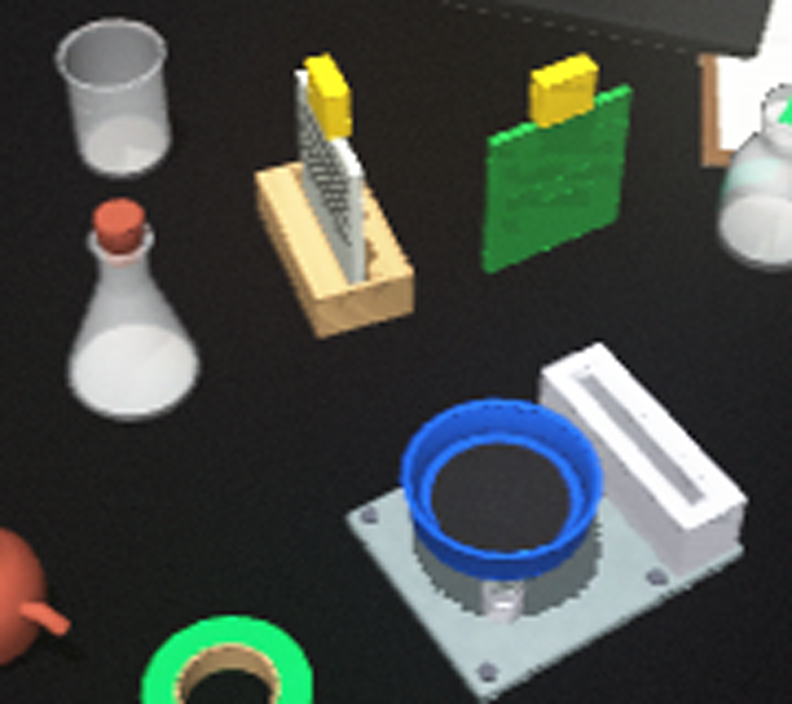

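View pics/c2.png

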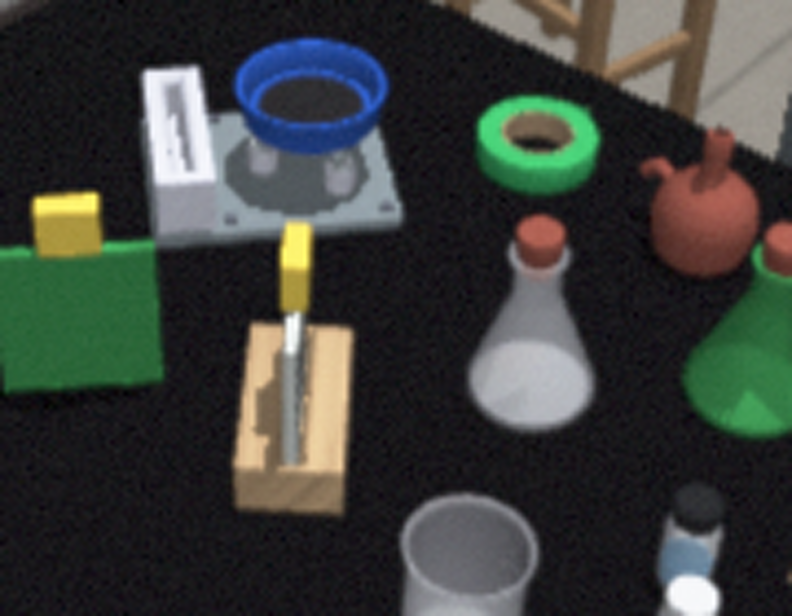

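The crops confirm it. The white striped panel with the yellow tab is in the rack (tab about (254,182) scene, (287,220) side). The clear flask with the red-brown stopper is at (207,211)/(343,215). Next I'll measure with depth.

```bash
cat > m.py <<'E'
from h import *
def yl(fn,box):
    W,im=world(fn); u0,v0,u1,v1=box
    hsv=cv2.cvtColor(im,cv2.COLOR_RGB2HSV)
    m=np.zeros(im.shape[:2],bool); m[v0:v1,u0:u1]=1
    return W,hsv,m&np.isfinite(W[...,2])
E
python3 - <<'E'
from m import *
for fn,boxs in {'scene0':dict(tab=(245,165,270,195),stop=(198,203,218,220),base=(255,235,350,315),ring=(265,245,320,300),rack=(235,170,280,240)),'side0':dict(tab=(280,205,296,235),stop=(333,208,352,224),base=(250,170,320,220),ring=(270,165,312,200),rack=(270,225,305,285))}.items():
    for k,b in boxs.items():
        W,h,m=yl(fn,b)
        if k=='tab': q=m&(h[...,0]>22)&(h[...,0]<35)&(h[...,1]>150)
        if k=='stop': q=m&((h[...,0]<10)|(h[...,0]>170))&(h[...,1]>120)
        if k=='ring': q=m&(h[...,0]>100)&(h[...,0]<130)&(h[...,1]>150)
        if k=='base': q=m&(W[...,2]>0.04)&(W[...,2]<.05)&(h[...,1]<60)&(h[...,2]>150)
        if k=='rack': q=m&(h[...,0]>8)&(h[...,0]<25)&(h[...,1]>60)&(W[...,2]>.02)
        P=W[q]; print(fn,k,len(P),'min',P.min(0).round(4),'max',P.max(0).round(4),'med',np.median(P,0).round(4))
        top=P[P[:,2]>np.percentile(P[:,2],97)-.004] if k!='base' else P
        (c,wh,a)=cv2.minAreaRect((top[:,:2]*1000).astype(np.float32)); print('   top z',np.median(top[:,2]).round(4),'rect c',np.round(c,1),np.round(wh,1),round(a,1))
E
```

```text
scene0 tab 154 min [ 0.5083  0.3631 -0.0034] max [0.5871 0.5343 0.1261] med [0.5135 0.3726 0.1165]
   top z 0.1238 rect c [516.1 379.6] [31.6 11.5] 84.3
scene0 stop 120 min [ 0.3896  0.3422 -0.001 ] max [0.4392 0.4739 0.1077] med [0.3997 0.3505 0.1042]
   top z 0.1051 rect c [401.3 354.5] [21.9 19.5] 69.2
scene0 base 646 min [0.552  0.1293 0.04  ] max [0.5926 0.2368 0.0483] med [0.574  0.1791 0.0443]
   top z 0.0443 rect c [572.7 183.3] [ 34.9 106.4] 5.1
scene0 ring 870 min [ 0.4567  0.134  -0.0026] max [0.5472 0.2673 0.0687] med [0.5011 0.1861 0.0577]
   top z 0.0653 rect c [497.7 175.7] [82.4 80.8] 62.7
scene0 rack 502 min [0.4866 0.3286 0.0201] max [0.5431 0.4317 0.1252] med [0.5056 0.3633 0.0277]
   top z 0.1141 rect c [515.4 377.1] [26.8 11.3] 85.0
side0 tab 76 min [ 0.5015  0.2485 -0.0015] max [0.5219 0.3984 0.1249] med [0.516  0.3953 0.1117]
   top z 0.1226 rect c [516.4 386.2] [22.2 11.6] 81.8
side0 stop 92 min [3.560e-01 2.224e-01 3.000e-04] max [0.4107 0.368  0.1076] med [0.4011 0.36   0.1051]
   top z 0.1056 rect c [401.  356.8] [20.9 18.4] 81.6
side0 base 288 min [0.5523 0.131  0.0402] max [0.5893 0.2394 0.0473] med [0.5713 0.1916 0.0446]
   top z 0.0446 rect c [571.6 185.9] [ 32.1 107.8] 4.7
side0 ring 543 min [ 0.4425  0.0359 -0.0032] max [0.5382 0.2208 0.0681] med [0.4953 0.1623 0.0566]
   top z 0.0653 rect c [496.1 178.8] [84.5 80.8] 88.7
side0 rack 688 min [0.4863 0.3307 0.0201] max [0.5456 0.4344 0.1127] med [0.5159 0.3929 0.0279]
   top z 0.1036 rect c [516.9 395.8] [3.8 9.9] 82.4
```

```bash
python3 - <<'E'
from h import *
# top-down map 1px=1.5mm, x right-> up
H=np.zeros((540,760,3),np.uint8);Z=np.full((540,760),-1.)
for fn in ['scene0','side0']:
    W,im=world(fn); P=W.reshape(-1,3); C=im.reshape(-1,3)
    ok=np.isfinite(P[:,2])&(P[:,2]>-.05)&(P[:,2]<.6)
    P=P[ok];C=C[ok]
    r=(540-(P[:,0]-0.2)/.0015).astype(int); c=(380-(P[:,1]-.25)/.0015).astype(int)
    for rr,cc,z,col in zip(r,c,P[:,2],C):
        if 0<=rr<540 and 0<=cc<760 and z>Z[rr,cc]: Z[rr,cc]=z;H[rr,cc]=col
for x in np.arange(.2,1.01,.1):
    r=int(540-(x-.2)/.0015)
    if 0<=r<540: cv2.line(H,(0,r),(759,r),(90,90,90),1); cv2.putText(H,f'{x:.1f}',(0,r-2),0,.4,(255,255,255),1)
for y in np.arange(-.3,.81,.1):
    c=int(380-(y-.25)/.0015); cv2.line(H,(c,0),(c,539),(90,90,90),1); cv2.putText(H,f'{y:.1f}',(c,10),0,.4,(255,255,255),1)
cv2.imwrite('pics/top.png',H[:,:,::-1])
# tall
m=(Z>.13); print('tall cells (x,y ranges)')
n,l,st,ce=cv2.connectedComponentsWithStats(cv2.dilate(m.astype(np.uint8),np.ones((5,5))))
for i in range(1,n):
    if st[i,4]>60:
        c,r,w,h=st[i,:4]; print('x',round(.2+(540-r-h)*.0015,3),round(.2+(540-r)*.0015,3),'y',round(.25+(380-c-w)*.0015,3),round(.25+(380-c)*.0015,3),'z',Z[l==i].max().round(3))
E
```

```text
tall cells (x,y ranges)
x 0.755 0.818 y 0.499 0.564 z 0.535
x 0.764 0.81 y 0.16 0.241 z 0.183
x 0.725 0.746 y 0.471 0.494 z 0.356
x 0.631 0.71 y 0.372 0.457 z 0.312
x 0.61 0.632 y 0.608 0.636 z 0.165
x 0.2 0.306 y 0.49 0.625 z 0.135
x 0.245 0.272 y 0.738 0.769 z 0.149
x 0.208 0.234 y 0.78 0.81 z 0.147
```

View pics/top.png

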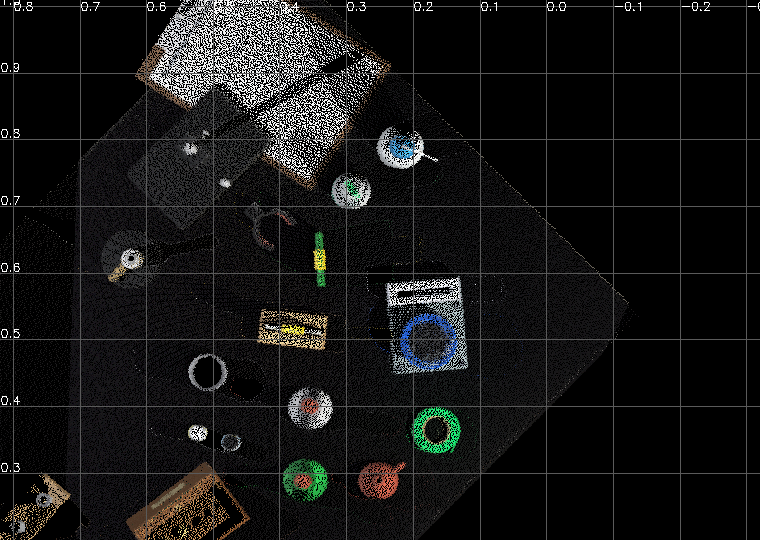

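```bash
cat > p.py <<'E'
from h import *
import sys,json
def rows(wps,pos=None,R=None,hand=None):
    """wps: list of (n, xyz, yaw_deg of tool y) ; tool kept pointing down at end"""
    s=arm.observe(); pos=s['position'] if pos is None else pos; R=Rn.from_rotvec(s['ee_rot']) if R is None else R
    out=[]
    for n,xyz,yaw in wps:
        a=np.radians(yaw); yv=np.array([np.cos(a),np.sin(a),0]); zv=np.array([0,0,-1.]); xv=np.cross(yv,zv)
        Rt=Rn.from_matrix(np.stack([xv,yv,zv],1)); xyz=np.array(xyz,float)
        for k in range(n):
            rel=(R.inv()*Rt).as_rotvec()/(n-k)
            sh=R.inv().apply((xyz-pos)/(n-k))*100
            sh=np.round(sh,2); w=np.round(np.degrees(rel)/6,2)
            out.append(list(sh)+list(w))
            pos=pos+R.apply(sh/100); R=R*Rn.from_rotvec(np.radians(w*6))
    for i,o in enumerate(out):
        if i%10==0: print('--')
        print('{"tx":%g,"ty":%g,"tz":%g,"wx":%g,"wy":%g,"wz":%g}'%tuple(o))
    print('end',pos.round(4),R.apply([0,1,0]).round(4),R.apply([0,0,1]).round(4))
def st():
    s=arm.observe();R=Rn.from_rotvec(s['ee_rot']); y=R.apply([0,1,0]);z=R.apply([0,0,1])
    print('t',round(s['clock'],2),'pos',s['position'].round(4),'yaw',np.degrees(np.arctan2(y[1],y[0])).round(2),'z',z.round(4),'F',s['force'].round(2),'w',round(s['width'],3),'q',s['joints'].round(2))
E
python3 -c "
from p import *
st(); rows([(13,(.48,-.22,.26),6),(17,(.49,.36,.25),84.5)])"
```

```text
t 0.15 pos [ 0.182  -0.5976  0.2482] yaw -73.06 z [-5.e-04  1.e-03 -1.e+00] F [ 1.01 -0.14 -0.04] w 0.998 q [ 1.17  0.44  0.03  1.57 -0.01  1.13 -0.08]
--
{"tx":3.04,"ty":-2.11,"tz":-0.09,"wx":-0,"wy":-0,"wz":-1.01}
{"tx":3.24,"ty":-1.78,"tz":-0.09,"wx":-0,"wy":-0,"wz":-1.01}
{"tx":3.41,"ty":-1.43,"tz":-0.09,"wx":-0,"wy":-0,"wz":-1.01}
{"tx":3.55,"ty":-1.06,"tz":-0.09,"wx":-0,"wy":-0,"wz":-1.01}
{"tx":3.64,"ty":-0.68,"tz":-0.09,"wx":-0,"wy":-0,"wz":-1.02}
{"tx":3.69,"ty":-0.28,"tz":-0.09,"wx":-0,"wy":-0,"wz":-1.01}
{"tx":3.7,"ty":0.11,"tz":-0.09,"wx":-0,"wy":-0,"wz":-1.02}
{"tx":3.66,"ty":0.5,"tz":-0.09,"wx":-0,"wy":-0,"wz":-1.01}
{"tx":3.59,"ty":0.88,"tz":-0.09,"wx":-0,"wy":-0,"wz":-1.02}
{"tx":3.48,"ty":1.26,"tz":-0.09,"wx":-0,"wy":-0,"wz":-1.01}
--
{"tx":3.32,"ty":1.63,"tz":-0.09,"wx":-0,"wy":-0,"wz":-1.02}
{"tx":3.13,"ty":1.97,"tz":-0.08,"wx":-0,"wy":-0,"wz":-1.01}
{"tx":2.91,"ty":2.29,"tz":-0.09,"wx":-0,"wy":-0.01,"wz":-1.02}
{"tx":3.39,"ty":0.42,"tz":0.06,"wx":-0,"wy":-0,"wz":-0.77}
{"tx":3.34,"ty":0.69,"tz":0.06,"wx":-0,"wy":-0,"wz":-0.77}
{"tx":3.28,"ty":0.95,"tz":0.06,"wx":-
[... 222 characters left out ...]
":0.06,"wx":-0,"wy":-0,"wz":-0.77}
--
{"tx":2.64,"ty":2.16,"tz":0.06,"wx":-0,"wy":-0,"wz":-0.77}
{"tx":2.46,"ty":2.37,"tz":0.06,"wx":-0,"wy":-0,"wz":-0.77}
{"tx":2.26,"ty":2.56,"tz":0.06,"wx":-0,"wy":-0,"wz":-0.77}
{"tx":2.04,"ty":2.73,"tz":0.06,"wx":-0,"wy":-0,"wz":-0.77}
{"tx":1.82,"ty":2.89,"tz":0.06,"wx":-0,"wy":-0,"wz":-0.77}
{"tx":1.58,"ty":3.03,"tz":0.06,"wx":-0,"wy":-0,"wz":-0.77}
{"tx":1.33,"ty":3.14,"tz":0.06,"wx":-0,"wy":-0,"wz":-0.77}
{"tx":1.07,"ty":3.24,"tz":0.05,"wx":-0,"wy":-0,"wz":-0.77}
{"tx":0.81,"ty":3.31,"tz":0.06,"wx":-0,"wy":-0,"wz":-0.76}
{"tx":0.54,"ty":3.37,"tz":0.05,"wx":-0,"wy":-0,"wz":-0.77}
end [0.49 0.36 0.25] [ 0.0958  0.9954 -0.    ] [-4.e-04 -0.e+00 -1.e+00]
```

>>> step_arm(
  plan=[
    {"tx":3.0,"ty":-2.1,"tz":-0.1,"wz":-1,"hand":0.6},
    {"tx":3.2,"ty":-1.8,"tz":-0.1,"wz":-1,"hand":0.6},
    {"tx":3.4,"ty":-1.4,"tz":-0.1,"wz":-1,"hand":0.6},
    {"tx":3.5,"ty":-1.1,"tz":-0.1,"wz":-1,"hand":0.6},
    {"tx":3.6,"ty":-0.7,"tz":-0.1,"wz":-1,"hand":0.6},
    {"tx":3.7,"ty":-0.3,"tz":-0.1,"wz":-1,"hand":0.6},
    {"tx":3.7,"ty":0.1,"tz":-0.1,"wz":-1,"hand":0.6},
    {"tx":3.7,"ty":0.5,"tz":-0.1,"wz":-1,"hand":0.6},
    {"tx":3.6,"ty":0.9,"tz":-0.1,"wz":-1,"hand":0.6},
    {"tx":3.5,"ty":1.3,"tz":-0.1,"wz":-1,"hand":0.6},
  ],
)

```text
invalid input at $.plan[0]: expected keys wx, wy, wz, tx, ty, tz, hand
```

>>> step_arm(
  plan=[
    {"tx":3.3,"ty":1.6,"wz":-1,"hand":0.6},
    {"tx":3.1,"ty":2.0,"wz":-1,"hand":0.6},
    {"tx":2.9,"ty":2.3,"wz":-1,"hand":0.6},
    {"tx":3.4,"ty":0.4,"wz":-0.8,"hand":0.6},
    {"tx":3.3,"ty":0.7,"wz":-0.8,"hand":0.6},
    {"tx":3.3,"ty":1.0,"wz":-0.8,"hand":0.6},
    {"tx":3.2,"ty":1.2,"wz":-0.8,"hand":0.6},
    {"tx":3.1,"ty":1.5,"wz":-0.8,"hand":0.6},
    {"tx":2.9,"ty":1.7,"wz":-0.8,"hand":0.6},
    {"tx":2.8,"ty":1.9,"wz":-0.8,"hand":0.6},
  ],
)

```text
invalid input at $.plan[0]: expected keys wx, wy, wz, tx, ty, tz, hand
```

```bash
python3 -c "
from p import *
st(); rows([(10,(.49,.36,.25),84.5)])"
```

```text
t 0.15 pos [ 0.182  -0.5976  0.2482] yaw -73.06 z [-5.e-04  1.e-03 -1.e+00] F [ 1.01 -0.14 -0.04] w 0.998 q [ 1.17  0.44  0.03  1.57 -0.01  1.13 -0.08]
--
{"tx":5.74,"ty":-8.26,"tz":-0.01,"wx":-0,"wy":-0,"wz":-2.63}
{"tx":7.77,"ty":-6.39,"tz":-0.01,"wx":-0,"wy":-0,"wz":-2.63}
{"tx":9.21,"ty":-4.04,"tz":-0.01,"wx":-0,"wy":-0,"wz":-2.62}
{"tx":9.96,"ty":-1.39,"tz":-0.01,"wx":0,"wy":-0,"wz":-2.63}
{"tx":9.97,"ty":1.37,"tz":-0.01,"wx":0,"wy":-0,"wz":-2.62}
{"tx":9.22,"ty":4.02,"tz":-0.01,"wx":0,"wy":-0,"wz":-2.63}
{"tx":7.78,"ty":6.37,"tz":-0.01,"wx":0,"wy":-0,"wz":-2.62}
{"tx":5.76,"ty":8.25,"tz":-0.01,"wx":0,"wy":-0,"wz":-2.63}
{"tx":3.3,"ty":9.5,"tz":-0.01,"wx":0,"wy":-0,"wz":-2.62}
{"tx":0.61,"ty":10.04,"tz":-0.01,"wx":0.01,"wy":-0.01,"wz":-2.63}
end [0.49 0.36 0.25] [ 9.580e-02  9.954e-01 -2.000e-04] [ 3.e-04 -2.e-04 -1.e+00]
```

All keys are required in every row.

>>> step_arm(
  plan=[
    {"tx":3.0,"ty":-2.1,"tz":-0.1,"wx":0,"wy":0,"wz":-1,"hand":0.6},
    {"tx":3.2,"ty":-1.8,"tz":-0.1,"wx":0,"wy":0,"wz":-1,"hand":0.6},
    {"tx":3.4,"ty":-1.4,"tz":-0.1,"wx":0,"wy":0,"wz":-1,"hand":0.6},
    {"tx":3.5,"ty":-1.1,"tz":-0.1,"wx":0,"wy":0,"wz":-1,"hand":0.6},
    {"tx":3.6,"ty":-0.7,"tz":-0.1,"wx":0,"wy":0,"wz":-1,"hand":0.6},
    {"tx":3.7,"ty":-0.3,"tz":-0.1,"wx":0,"wy":0,"wz":-1,"hand":0.6},
    {"tx":3.7,"ty":0.1,"tz":-0.1,"wx":0,"wy":0,"wz":-1,"hand":0.6},
    {"tx":3.7,"ty":0.5,"tz":-0.1,"wx":0,"wy":0,"wz":-1,"hand":0.6},
    {"tx":3.6,"ty":0.9,"tz":-0.1,"wx":0,"wy":0,"wz":-1,"hand":0.6},
    {"tx":3.5,"ty":1.3,"tz":-0.1,"wx":0,"wy":0,"wz":-1,"hand":0.6},
  ],
)

```text
clock: 0.98
position: [0.4124, -0.307, 0.2588]
ee_rot: [2.455, 1.96, -0.0]
force: [-0.1, -0.8, 0.4]
width: 0.598
```

>>> step_arm(
  plan=[
    {"tx":3.3,"ty":1.6,"tz":0,"wx":0,"wy":0,"wz":-1,"hand":0.6},
    {"tx":3.1,"ty":2.0,"tz":0,"wx":0,"wy":0,"wz":-1,"hand":0.6},
    {"tx":2.9,"ty":2.3,"tz":0,"wx":0,"wy":0,"wz":-1,"hand":0.6},
    {"tx":3.4,"ty":0.4,"tz":0,"wx":0,"wy":0,"wz":-0.8,"hand":0.6},
    {"tx":3.3,"ty":0.7,"tz":0,"wx":0,"wy":0,"wz":-0.8,"hand":0.6},
    {"tx":3.3,"ty":1.0,"tz":0,"wx":0,"wy":0,"wz":-0.8,"hand":0.6},
    {"tx":3.2,"ty":1.2,"tz":0,"wx":0,"wy":0,"wz":-0.8,"hand":0.6},
    {"tx":3.1,"ty":1.5,"tz":0,"wx":0,"wy":0,"wz":-0.8,"hand":0.6},
    {"tx":2.9,"ty":1.7,"tz":0,"wx":0,"wy":0,"wz":-0.8,"hand":0.6},
    {"tx":2.8,"ty":1.9,"tz":0,"wx":0,"wy":0,"wz":-0.8,"hand":0.6},
  ],
)

```text
clock: 1.82
position: [0.4883, 0.0167, 0.2587]
ee_rot: [1.358, 2.833, -0.0]
force: [1.1, 0.7, 0.7]
width: 0.599
```

```bash
python3 -c "
from p import *
st(); rows([(10,(.49,.36,.25),84.5)])"
```

```text
t 1.82 pos [0.4883 0.0167 0.2587] yaw 38.77 z [-0.e+00 -3.e-04 -1.e+00] F [1.11 0.71 0.65] w 0.599 q [ 0.4   0.28 -0.67  1.84  0.19  1.09  0.34]
--
{"tx":2.67,"ty":2.16,"tz":0.09,"wx":-0,"wy":0,"wz":-0.76}
{"tx":2.49,"ty":2.37,"tz":0.09,"wx":-0,"wy":0,"wz":-0.76}
{"tx":2.29,"ty":2.56,"tz":0.08,"wx":-0,"wy":0,"wz":-0.76}
{"tx":2.08,"ty":2.73,"tz":0.09,"wx":-0,"wy":0,"wz":-0.76}
{"tx":1.85,"ty":2.89,"tz":0.08,"wx":-0,"wy":0,"wz":-0.76}
{"tx":1.62,"ty":3.03,"tz":0.09,"wx":-0,"wy":0,"wz":-0.76}
{"tx":1.37,"ty":3.14,"tz":0.08,"wx":-0,"wy":0,"wz":-0.77}
{"tx":1.12,"ty":3.25,"tz":0.09,"wx":-0,"wy":0,"wz":-0.76}
{"tx":0.85,"ty":3.32,"tz":0.08,"wx":-0,"wy":0,"wz":-0.77}
{"tx":0.58,"ty":3.38,"tz":0.09,"wx":-0,"wy":0,"wz":-0.76}
end [0.49 0.36 0.25] [ 9.610e-02  9.954e-01 -3.000e-04] [-0.e+00 -3.e-04 -1.e+00]
```

>>> step_arm(
  plan=[
    {"tx":2.7,"ty":2.2,"tz":0.1,"wx":0,"wy":0,"wz":-0.76,"hand":0.6},
    {"tx":2.5,"ty":2.4,"tz":0.1,"wx":0,"wy":0,"wz":-0.76,"hand":0.6},
    {"tx":2.3,"ty":2.6,"tz":0.1,"wx":0,"wy":0,"wz":-0.76,"hand":0.6},
    {"tx":2.1,"ty":2.7,"tz":0.1,"wx":0,"wy":0,"wz":-0.76,"hand":0.6},
    {"tx":1.9,"ty":2.9,"tz":0.1,"wx":0,"wy":0,"wz":-0.76,"hand":0.6},
    {"tx":1.6,"ty":3.0,"tz":0.1,"wx":0,"wy":0,"wz":-0.76,"hand":0.6},
    {"tx":1.4,"ty":3.1,"tz":0.1,"wx":0,"wy":0,"wz":-0.76,"hand":0.6},
    {"tx":1.1,"ty":3.2,"tz":0.1,"wx":0,"wy":0,"wz":-0.76,"hand":0.6},
    {"tx":0.9,"ty":3.3,"tz":0.1,"wx":0,"wy":0,"wz":-0.76,"hand":0.6},
    {"tx":0.6,"ty":3.4,"tz":0.1,"wx":0,"wy":0,"wz":-0.76,"hand":0.6},
  ],
)

```text
clock: 2.65
position: [0.4904, 0.3602, 0.2483]
ee_rot: [-0.155, -3.137, 0.001]
force: [0.9, -0.0, 0.4]
width: 0.598
```

```bash
python3 -c "
from p import *
st(); snap('wrist','w1'); st()"
```

```text
t 2.65 pos [0.4904 0.3602 0.2483] yaw 84.33 z [-3.e-04 -6.e-04 -1.e+00] F [ 0.87 -0.03  0.43] w 0.598 q [-0.17  0.55 -0.85  1.56  0.43  1.23  0.38]
t 2.7 pos [0.4881 0.3674 0.2484] yaw 85.03 z [-0.0017  0.0051 -1.    ] F [-1.28  4.69  0.55] w 0.603 q [-0.18  0.55 -0.85  1.56  0.43  1.22  0.38]
```

View pics/w1.png

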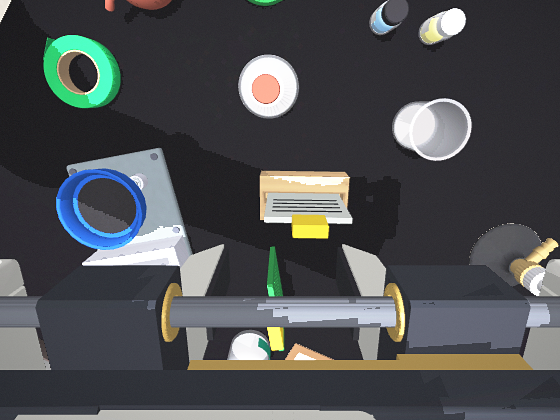

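```bash
python3 - <<'E'
from m import *
W,h,m=yl('w1',(255,165,355,245))
for k in ['tab','rack','panel']:
    if k=='tab': q=m&(h[...,0]>22)&(h[...,0]<35)&(h[...,1]>150)
    if k=='rack': q=m&(h[...,0]>8)&(h[...,0]<22)&(h[...,1]>60)&(W[...,2]>.024)&(W[...,2]<.032)
    if k=='panel': q=m&(W[...,2]>.05)&(h[...,1]<50)
    P=W[q]; top=P[P[:,2]>np.percentile(P[:,2],97)-.004] if k!='rack' else P
    c,wh,a=cv2.minAreaRect((top[:,:2]*1000).astype(np.float32)); print(k,len(top),np.median(top[:,2]),np.round(c,1),np.round(wh,1),round(a,1))
    # line fit dir
    l=cv2.fitLine((P[:,:2]*1000).astype(np.float32),cv2.DIST_L2,0,.01,.01).ravel(); print('  dir deg',np.degrees(np.arctan2(l[1],l[0])).round(1))
    if k=='panel':
        for lo in (.03,.05,.07,.09):
            s=P[(P[:,2]>lo)&(P[:,2]<lo+.02)]; print(lo,len(s),np.median(s,0).round(4))
E
python3 - <<'E'
from m import *
# panel tilt from scene/side faces
for fn,b in (('scene0',(240,170,280,232)),('side0',(275,225,300,275))):
    W,h,m=yl(fn,b); q=m&(W[...,2]>.035)&(W[...,2]<.094)&(h[...,1]<80); P=W[q]
    c=P.mean(0); u,s,vt=np.linalg.svd(P-c); n=vt[2]; n*=np.sign(n[0]); print(fn,len(P),'normal',n.round(3),'c',c.round(4),np.degrees(np.arctan2(n[1],n[0])).round(1))
E
```

```text
tab 506 0.12376100086961936 [517.4 379.1] [29.9 12.2] 83.2
  dir deg 35.4
rack 1262 0.027717231388776957 [517.6 379.3] [95.4 49.9] 83.5
  dir deg 86.2
panel 386 0.09570871700127132 [502.1 381.1] [79.6 38.5] 83.5
  dir deg 83.6
0.03 0 [nan nan nan]
0.05 470 [0.5148 0.3785 0.0605]
0.07 547 [0.515  0.379  0.0807]
0.09 436 [0.5172 0.3634 0.0956]
scene0 266 normal [ 0.996 -0.087  0.   ] c [0.5131 0.371  0.0646] -5.0
side0 103 normal [ 0.984 -0.178  0.003] c [0.5184 0.4107 0.0636] -10.2
  return _methods._mean(a, axis=axis, dtype=dtype,
  ret = um.true_divide(
```

```bash
python3 -c "
from p import *
st(); rows([(6,(.5168,.3793,.17),84)])"
```

```text
t 2.7 pos [0.4881 0.3674 0.2484] yaw 85.03 z [-0.0017  0.0051 -1.    ] F [-1.28  4.69  0.55] w 0.603 q [-0.18  0.55 -0.85  1.56  0.43  1.22  0.38]
--
{"tx":-0.46,"ty":0.23,"tz":1.31,"wx":0.01,"wy":-0,"wz":0.03}
{"tx":-0.46,"ty":0.24,"tz":1.31,"wx":0.01,"wy":-0,"wz":0.03}
{"tx":-0.46,"ty":0.24,"tz":1.3,"wx":0.01,"wy":-0.01,"wz":0.03}
{"tx":-0.46,"ty":0.24,"tz":1.31,"wx":0.01,"wy":-0,"wz":0.03}
{"tx":-0.46,"ty":0.24,"tz":1.3,"wx":0,"wy":-0.01,"wz":0.03}
{"tx":-0.46,"ty":0.25,"tz":1.31,"wx":0.01,"wy":-0,"wz":0.02}
end [0.5168 0.3793 0.17  ] [ 1.044e-01  9.945e-01 -3.000e-04] [-1.e-04 -3.e-04 -1.e+00]
```

>>> step_arm(
  plan=[
    {"tx":-0.4,"ty":0.2,"tz":1.0,"wx":0,"wy":0,"wz":0,"hand":0.6},
    {"tx":-0.5,"ty":0.3,"tz":1.5,"wx":0,"wy":0,"wz":0,"hand":0.6},
    {"tx":-0.5,"ty":0.3,"tz":1.5,"wx":0,"wy":0,"wz":0,"hand":0.6},
    {"tx":-0.5,"ty":0.3,"tz":1.5,"wx":0,"wy":0,"wz":0,"hand":0.6},
    {"tx":-0.4,"ty":0.2,"tz":1.2,"wx":0,"wy":0,"wz":0,"hand":0.6},
    {"tx":-0.2,"ty":0.1,"tz":0.7,"wx":0,"wy":0,"wz":0,"hand":0.6},
    {"tx":-0.1,"ty":0.1,"tz":0.3,"wx":0,"wy":0,"wz":0,"hand":0.6},
    {"tx":0,"ty":0,"tz":0,"wx":0,"wy":0,"wz":0,"hand":0.6},
    {"tx":0,"ty":0,"tz":0,"wx":0,"wy":0,"wz":0,"hand":0.6},
    {"tx":0,"ty":0,"tz":0,"wx":0,"wy":0,"wz":0,"hand":0.6},
  ],
)

```text
clock: 3.53
position: [0.5179, 0.3716, 0.1726]
ee_rot: [0.16, 3.137, 0.001]
force: [-0.0, -0.0, -0.5]
width: 0.599
```

```bash
python3 -c "
from p import *
st(); rows([(5,(.5168,.3793,.121),84)])"
```

```text
t 3.53 pos [0.5179 0.3716 0.1726] yaw 84.15 z [ 8.e-04  8.e-04 -1.e+00] F [-0.04 -0.03 -0.48] w 0.599 q [-0.21  0.65 -0.8   1.58  0.5   1.12  0.34]
--
{"tx":0.04,"ty":0.15,"tz":1.03,"wx":0,"wy":0,"wz":0.01}
{"tx":0.04,"ty":0.15,"tz":1.03,"wx":0,"wy":0,"wz":0}
{"tx":0.04,"ty":0.15,"tz":1.03,"wx":0,"wy":0,"wz":0.01}
{"tx":0.04,"ty":0.15,"tz":1.03,"wx":0,"wy":0,"wz":0}
{"tx":0.04,"ty":0.15,"tz":1.04,"wx":0.01,"wy":0.01,"wz":0.01}
end [0.5168 0.3793 0.121 ] [ 1.050e-01  9.945e-01 -1.000e-04] [-3.e-04 -1.e-04 -1.e+00]
```

>>> step_arm(
  plan=[
    {"tx":0.1,"ty":0.4,"tz":0.3,"wx":0,"wy":0,"wz":0,"hand":0.6},
    {"tx":0,"ty":0.3,"tz":0.8,"wx":0,"wy":0,"wz":0,"hand":0.6},
    {"tx":0,"ty":0.1,"tz":1.2,"wx":0,"wy":0,"wz":0,"hand":0.6},
    {"tx":0,"ty":0,"tz":1.2,"wx":0,"wy":0,"wz":0,"hand":0.6},
    {"tx":0,"ty":0,"tz":0.9,"wx":0,"wy":0,"wz":0,"hand":0.6},
    {"tx":0,"ty":0,"tz":0.5,"wx":0,"wy":0,"wz":0,"hand":0.6},
    {"tx":0,"ty":0,"tz":0.2,"wx":0,"wy":0,"wz":0,"hand":0.6},
    {"tx":0,"ty":0,"tz":0,"wx":0,"wy":0,"wz":0,"hand":0.6},
    {"tx":0,"ty":0,"tz":0,"wx":0,"wy":0,"wz":0,"hand":0.6},
    {"tx":0,"ty":0,"tz":0,"wx":0,"wy":0,"wz":0,"hand":0.6},
  ],
)

```text
clock: 4.37
position: [0.518, 0.3795, 0.1213]
ee_rot: [0.161, 3.137, 0.001]
force: [0.5, 0.0, -0.5]
width: 0.596
```

```bash
python3 -c "
from p import *
st(); snap('scene','s1'); snap('side','d1'); crop('s1',180,90,350,230,4,'s1c'); crop('d1',220,120,360,270,4,'d1c')"
```

```text
t 4.37 pos [0.518  0.3795 0.1213] yaw 84.14 z [ 6.e-04  6.e-04 -1.e+00] F [ 0.49  0.02 -0.47] w 0.596 q [-0.24  0.71 -0.76  1.62  0.55  1.04  0.3 ]
```

View pics/d1c.png

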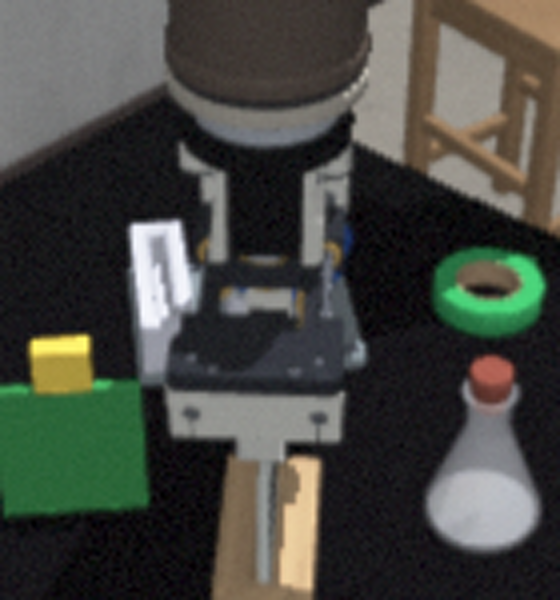

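View pics/s1c.png

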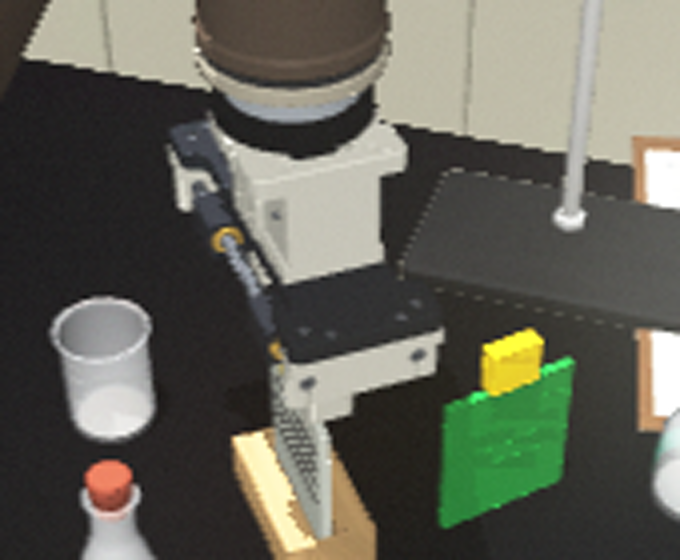

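The fingers sit either side of the tab, above the panel (side crop (265,450)), with no contact force. Closing.

>>> step_arm(
  plan=[
    {"tx":0,"ty":0,"tz":0,"wx":0,"wy":0,"wz":0,"hand":0.2},
    {"tx":0,"ty":0,"tz":0,"wx":0,"wy":0,"wz":0,"hand":0.2},
    {"tx":0,"ty":0,"tz":0,"wx":0,"wy":0,"wz":0,"hand":0.2},
    {"tx":0,"ty":0,"tz":0,"wx":0,"wy":0,"wz":0,"hand":0.2},
    {"tx":0,"ty":0,"tz":0,"wx":0,"wy":0,"wz":0,"hand":0.2},
    {"tx":0,"ty":0,"tz":0,"wx":0,"wy":0,"wz":0,"hand":0.2},
    {"tx":0,"ty":0,"tz":-0.3,"wx":0,"wy":0,"wz":0,"hand":0.2},
    {"tx":0,"ty":0,"tz":-0.6,"wx":0,"wy":0,"wz":0,"hand":0.2},
    {"tx":0,"ty":0,"tz":-1,"wx":0,"wy":0,"wz":0,"hand":0.2},
    {"tx":0,"ty":0,"tz":-1,"wx":0,"wy":0,"wz":0,"hand":0.2},
  ],
  force=45,
)

```text
clock: 5.3
position: [0.5177, 0.3792, 0.1507]
ee_rot: [-0.16, -3.137, 0.0]
force: [0.7, 0.7, -0.3]
width: 0.322
```

>>> step_arm(
  plan=[
    {"tx":0,"ty":0,"tz":-1.2,"wx":0,"wy":0,"wz":0,"hand":0.2},
    {"tx":0,"ty":0,"tz":-1.2,"wx":0,"wy":0,"wz":0,"hand":0.2},
    {"tx":0,"ty":0,"tz":-1.2,"wx":0,"wy":0,"wz":0,"hand":0.2},
    {"tx":0,"ty":0,"tz":-0.8,"wx":0,"wy":0,"wz":0,"hand":0.2},
    {"tx":0,"ty":0,"tz":-0.4,"wx":0,"wy":0,"wz":0,"hand":0.2},
    {"tx":0,"ty":0,"tz":0,"wx":0,"wy":0,"wz":0,"hand":0.2},
    {"tx":0,"ty":0,"tz":0,"wx":0,"wy":0,"wz":0,"hand":0.2},
    {"tx":0,"ty":0,"tz":0,"wx":0,"wy":0,"wz":0,"hand":0.2},
    {"tx":0,"ty":0,"tz":0,"wx":0,"wy":0,"wz":0,"hand":0.2},
    {"tx":0,"ty":0,"tz":0,"wx":0,"wy":0,"wz":0,"hand":0.2},
  ],
)

```text
clock: 6.13
position: [0.5176, 0.379, 0.1971]
ee_rot: [-0.16, -3.137, 0.001]
force: [0.0, 0.2, -0.8]
width: 0.324
```

```bash
python3 -c "
from p import *
st(); snap('scene','s2'); snap('side','d2'); snap('wrist','w2'); crop('s2',180,90,350,230,4,'s2c'); crop('d2',220,120,360,270,4,'d2c')"
```

```text
t 6.13 pos [0.5176 0.379  0.1971] yaw 84.14 z [-8.e-04 -7.e-04 -1.e+00] F [ 0.01  0.19 -0.84] w 0.324 q [-0.21  0.64 -0.81  1.54  0.49  1.17  0.35]
```

View pics/d2c.png

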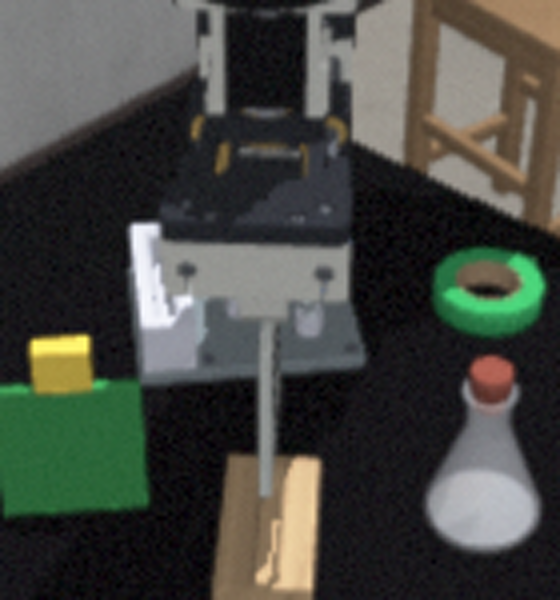

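View pics/s2c.png

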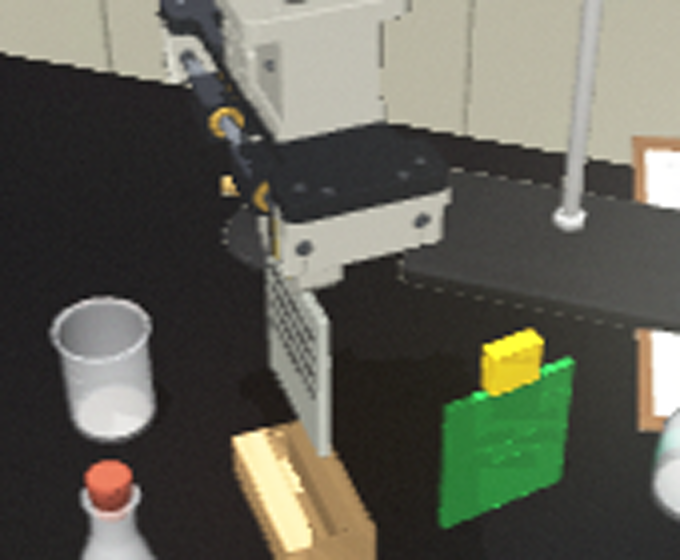

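View pics/w2.png

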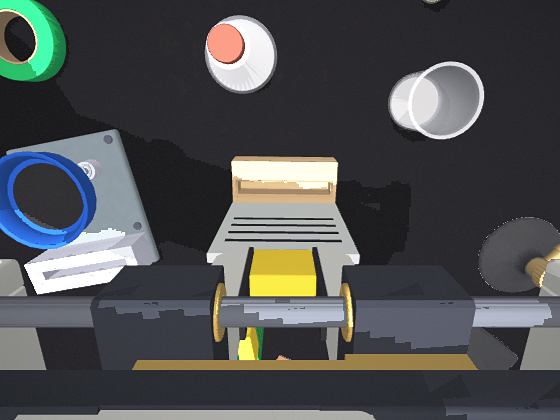

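```bash
python3 - <<'E'
from m import *
a=np.radians(5.0); ex=np.array([np.cos(a),np.sin(a)]); ey=np.array([-ex[1],ex[0]])
for fn,b in (('scene0',(300,238,352,295)),('side0',(248,170,275,218)),('w2',(10,225,160,295)),('w1',(80,215,200,268)),('d1',(248,170,275,218)),('s1',(300,238,352,295))):
    W,h,m=yl(fn,b); q=m&(W[...,2]>.0415)&(W[...,2]<.05)&(h[...,1]<60); P=W[q]
    c,wh,an=cv2.minAreaRect((P[:,:2]*1000).astype(np.float32))
    near=np.linalg.norm(W[...,:2]-np.array([.572,.1845]),axis=-1)<.06
    L=(W[...,:2]-np.array([.572,.1845]))
    lx=L@ex; ly=L@ey
    s=m&(abs(lx)<.012)&(abs(ly)<.046)&(W[...,2]<.038)&(W[...,2]>.01)
    t=P[:,:2]-np.array([.572,.1845])
    px=t@ex;py=t@ey
    # slot gap: histogram top points along x for |y|<.035
    mid=abs(py)<.035; hx,_=np.histogram(px[mid],np.arange(-.02,.0201,.002))
    print(fn,len(P),'z',np.median(P[:,2]).round(4),'c',np.round(c,1),np.round(wh,1),round(an,1),'slotpts',s.sum(), 'lx',np.round([lx[s].min(),np.median(lx[s]),lx[s].max()],4) if s.any() else '', 'ly',np.round([ly[s].min(),ly[s].max()],4) if s.any() else '')
    print('   ',hx,'ext',np.percentile(px,[1,99]).round(4),np.percentile(py,[1,99]).round(4))
# panel in hand
W,h,m=yl('w2',(205,200,362,290))
q=m&(W[...,2]>.085)&(W[...,2]<.165)&(h[...,1]<70)&(abs(W[...,0]-.515)<.02)
P=W[q]; c=P.mean(0); u,s_,vt=np.linalg.svd(P-c,full_matrices=False); n=vt[2]*np.sign(vt[2][0]); print('panel',len(P),c.round(4),n.round(4),'ymin/max',P[:,1].min().round(4),P[:,1].max().round(4),'zmin',P[:,2].min().round(4))
for lo in np.arange(.085,.16,.015):
    s=P[(P[:,2]>lo)&(P[:,2]<lo+.015)]; 
    if len(s): print(lo.round(3),len(s),np.median(s,0).round(4),s[:,1].min().round(4),s[:,1].max().round(4))
for fn,b in (('s2',(245,160,266,206)),('d2',(280,195,296,248))):
    W,h,m=yl(fn,b); q=m&(W[...,2]>.08)&(W[...,2]<.165)&(h[...,1]<80)&(abs(W[...,0]-.515)<.02)
    P=W[q]; c=P.mean(0); u,s_,vt=np.linalg.svd(P-c,full_matrices=False); n=vt[2]*np.sign(vt[2][0]); print(fn,len(P),c.round(4),n.round(4),P.min(0).round(4),P.max(0).round(4))
E
```

```text
scene0 650 z 0.0447 c [542.  181.3] [ 95.5 106.7] 3.4 slotpts 113 lx [0.0004 0.0053 0.0074] ly [-0.039   0.0418]
    [ 0  4 42 25 31 32 20 14  0  0  0  0 21 40 32 26 34 24 13  1] ext [-0.0696  0.0167] [-0.0537  0.0504]
side0 276 z 0.0447 c [571.7 185.2] [ 32.1 109.2] 4.5 slotpts 62 lx [-0.0049 -0.0015  0.0027] ly [-0.0446  0.0116]
    [ 0  3 13 16 14 12 13  9  0  0  0  0 11 11 14 14 13 13  0  0] ext [-0.0159  0.0156] [-0.0524  0.0538]
w2 2542 z 0.0448 c [556.4 180.1] [ 67.7 108. ] 5.0 slotpts 575 lx [-0.0007  0.0063  0.0072] ly [-0.0452  0.0356]
    [  0   0  99 155 139 152 144  97  51   0   0   0   8 153 164 120 118 110
  92   0] ext [-0.0322  0.0175] [-0.0544  0.0502]
w1 1089 z 0.045 c [541.4 186.2] [107.2  61.9] 82.1 slotpts 171 lx [0.0055 0.0064 0.0071] ly [-0.0216  0.0344]
    [  0   0  66 121  98 101 101  53  24   0   0   0   0   0   0   0   0   0
   0   0] ext [-0.0647  0.0062] [-0.0513  0.0501]
d1 261 z 0.0446 c [571.8 184. ] [ 32.  107.8] 4.6 slotpts 65 lx [-0.005  -0.0013  0.0035] ly [-0.0447  0.0112]
    [ 0  2 15 12 15 14 14  8  0  0  0  0 12 12 14 14 13 14  0  0] ext [-0.0159  0.0156] [-0.0531  0.0532]
s1 667 z 0.0446 c [542.1 180.2] [ 96.2 106.7] 4.6 slotpts 114 lx [-0.0003  0.0053  0.0072] ly [-0.0394  0.0411]
    [ 0  6 44 33 27 27 25 11  2  0  0  0 28 38 27 31 28 27 14  1] ext [-0.0695  0.0169] [-0.054   0.0506]
panel 5436 [0.5147 0.3786 0.1316] [ 0.9941 -0.1082 -0.0017] ymin/max 0.3391 0.4183 zmin 0.085
0.085 665 [0.5147 0.3787 0.0928] 0.3394 0.4179
0.1 787 [0.5147 0.3786 0.108 ] 0.3395 0.4181
0.115 906 [0.5147 0.3787 0.1228] 0.3394 0.4183
0.13 1138 [0.5146 0.3781 0.1375] 0.3393 0.418
0.145 1444 [0.5148 0.3792 0.1526] 0.3391 0.418
s2 430 [0.5126 0.3687 0.1239] [ 9.97e-01 -7.75e-02  2.00e-04] [0.5083 0.3377 0.0818] [0.5179 0.4185 0.1648]
d2 145 [0.5168 0.4059 0.1238] [ 9.879e-01 -1.550e-01  2.000e-04] [0.5097 0.3562 0.0828] [0.5211 0.4222 0.1642]
```

```bash
python3 -c "
from p import *
rows([(9,(.535,.21,.197),95.0)])"
```

```text
--
{"tx":-0.38,"ty":-1.85,"tz":0,"wx":-0,"wy":-0,"wz":-0.2}
{"tx":-0.35,"ty":-1.86,"tz":0.01,"wx":-0,"wy":-0,"wz":-0.2}
{"tx":-0.31,"ty":-1.86,"tz":0,"wx":-0,"wy":-0,"wz":-0.2}
{"tx":-0.27,"ty":-1.87,"tz":0.01,"wx":-0,"wy":-0,"wz":-0.2}
{"tx":-0.23,"ty":-1.88,"tz":0,"wx":-0,"wy":-0,"wz":-0.2}
{"tx":-0.19,"ty":-1.88,"tz":0.01,"wx":-0,"wy":-0,"wz":-0.2}
{"tx":-0.14,"ty":-1.88,"tz":0,"wx":-0,"wy":-0,"wz":-0.2}
{"tx":-0.11,"ty":-1.89,"tz":0.01,"wx":-0,"wy":-0,"wz":-0.2}
{"tx":-0.06,"ty":-1.89,"tz":0,"wx":-0,"wy":-0,"wz":-0.21}
end [0.535 0.21  0.197] [-8.730e-02  9.962e-01 -2.000e-04] [-5.e-04 -2.e-04 -1.e+00]
```

>>> step_arm(
  plan=[
    {"tx":-0.3,"ty":-0.9,"tz":0,"wx":0,"wy":0,"wz":-0.1,"hand":0.2},
    {"tx":-0.3,"ty":-1.6,"tz":0,"wx":0,"wy":0,"wz":-0.2,"hand":0.2},
    {"tx":-0.3,"ty":-2.2,"tz":0,"wx":0,"wy":0,"wz":-0.2,"hand":0.2},
    {"tx":-0.3,"ty":-2.4,"tz":0,"wx":0,"wy":0,"wz":-0.2,"hand":0.2},
    {"tx":-0.2,"ty":-2.4,"tz":0,"wx":0,"wy":0,"wz":-0.3,"hand":0.2},
    {"tx":-0.2,"ty":-2.4,"tz":0,"wx":0,"wy":0,"wz":-0.3,"hand":0.2},
    {"tx":-0.2,"ty":-2.0,"tz":0,"wx":0,"wy":0,"wz":-0.2,"hand":0.2},
    {"tx":-0.1,"ty":-1.5,"tz":0,"wx":0,"wy":0,"wz":-0.2,"hand":0.2},
    {"tx":-0.1,"ty":-1.0,"tz":0,"wx":0,"wy":0,"wz":-0.1,"hand":0.2},
    {"tx":-0.1,"ty":-0.4,"tz":0,"wx":0,"wy":0,"wz":0,"hand":0.2},
  ],
)

```text
clock: 7.12
position: [0.5361, 0.2077, 0.1975]
ee_rot: [0.132, -3.139, 0.003]
force: [0.8, 0.5, -1.2]
width: 0.323
```

```bash
python3 -c "
from p import *
st(); snap('wrist','w3'); rows([(5,(.5715,.1845,.185),95.0)])"
```

```text
t 7.12 pos [0.5361 0.2077 0.1975] yaw 94.83 z [-0.     -0.0018 -1.    ] F [ 0.79  0.5  -1.17] w 0.323 q [ 0.14  0.56 -0.89  1.71  0.48  1.11  0.76]
--
{"tx":-0.66,"ty":-0.53,"tz":0.25,"wx":-0,"wy":0,"wz":-0.01}
{"tx":-0.66,"ty":-0.53,"tz":0.25,"wx":-0,"wy":0,"wz":-0.01}
{"tx":-0.66,"ty":-0.53,"tz":0.25,"wx":-0,"wy":0,"wz":-0.01}
{"tx":-0.66,"ty":-0.53,"tz":0.25,"wx":-0.01,"wy":0,"wz":-0}
{"tx":-0.66,"ty":-0.53,"tz":0.26,"wx":-0,"wy":0,"wz":-0.01}
end [0.5715 0.1845 0.185 ] [-8.750e-02  9.962e-01 -4.000e-04] [ 1.e-04 -4.e-04 -1.e+00]
```

View pics/w3.png

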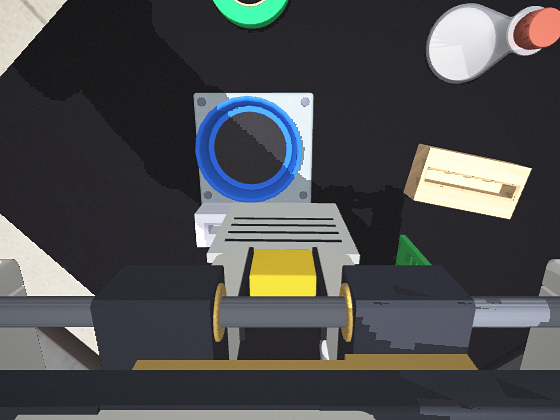

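```bash
python3 - <<'E'
from m import *
W,h,m=yl('w3',(150,60,340,262))
q=m&(h[...,0]>100)&(h[...,0]<130)&(h[...,1]>150)&(W[...,2]>.06)
P=W[q]; c,r=cv2.minEnclosingCircle((P[:,:2]*1000).astype(np.float32)); print('ring',np.round(c,1),round(r,1),np.median(P[:,2]).round(4))
for nm,lo,hi in (('base',.005,.013),('block',.042,.05)):
    q=m&(W[...,2]>lo)&(W[...,2]<hi)&(h[...,1]<60)
    n,l,stt,_=cv2.connectedComponentsWithStats(q.astype(np.uint8)); 
    P=W[q]; c,wh,an=cv2.minAreaRect((P[:,:2]*1000).astype(np.float32)); print(nm,len(P),np.round(c,1),np.round(wh,1),round(an,1))
# base left edge in y / front edge in x
q=m&(W[...,2]>.005)&(W[...,2]<.013)&(h[...,1]<60)
a=np.radians(5); ex=np.array([np.cos(a),np.sin(a)]); ey=np.array([-ex[1],ex[0]])
P=W[q][:,:2]; print('x',np.percentile(P@ex,[.5,99.5]).round(4),'y',np.percentile(P@ey,[.2,99.8]).round(4), 'cand slot',np.round([np.dot([.5715,.1845],ex),np.dot([.5715,.1845],ey)],4))
for k in np.arange(-1,12,1.):
    a=np.radians(k); exx=np.array([np.cos(a),np.sin(a)]); eyy=np.array([-exx[1],exx[0]])
    print(k,np.ptp(np.percentile(P@eyy,[.2,99.8])).round(4),end=' ')
W,h,m=yl('w3',(205,200,362,290))
q=m&(W[...,2]>.085)&(W[...,2]<.165)&(h[...,1]<70)&(abs(W[...,0]-.535)<.015)
P=W[q]; c=P.mean(0); u,s_,vt=np.linalg.svd(P-c,full_matrices=False); n=vt[2]*np.sign(vt[2][0]); print('\npanel',len(P),c.round(4),n.round(4),np.degrees(np.arctan2(n[1],n[0])).round(2),P[:,1].min().round(4),P[:,1].max().round(4))
E
```

```text
ring [499.4 175.9] 41.9 0.0651
base 3677 [507.8 176.5] [105.7 110.1] 4.8
block 2013 [528.3 154. ] [ 58.9 131.6] 53.5
x [0.4684 0.5717] y [0.0767 0.1865] cand slot [0.5854 0.134 ]
-1.0 0.1166 0.0 0.1153 1.0 0.114 2.0 0.1128 3.0 0.1115 4.0 0.1103 5.0 0.1098 6.0 0.1106 7.0 0.112 8.0 0.1134 9.0 0.1149 10.0 0.1164 11.0 0.1178 
panel 5396 [0.5331 0.2064 0.1315] [ 0.997   0.078  -0.0017] 4.47 0.1668 0.2463
```

```bash
python3 -c "
from p import *
st(); rows([(6,(.5735,.1835,.185),95.3)])"
```

```text
t 7.17 pos [0.5364 0.2081 0.1976] yaw 94.78 z [ 2.0e-04 -1.4e-03 -1.0e+00] F [ 0.55 -1.06 -1.67] w 0.322 q [ 0.14  0.56 -0.89  1.71  0.48  1.11  0.76]
--
{"tx":-0.58,"ty":-0.46,"tz":0.21,"wx":-0,"wy":0,"wz":-0.01}
{"tx":-0.58,"ty":-0.46,"tz":0.21,"wx":-0,"wy":0,"wz":-0.02}
{"tx":-0.58,"ty":-0.46,"tz":0.21,"wx":-0,"wy":0,"wz":-0.01}
{"tx":-0.58,"ty":-0.46,"tz":0.21,"wx":-0,"wy":0,"wz":-0.02}
{"tx":-0.58,"ty":-0.46,"tz":0.21,"wx":-0.01,"wy":0,"wz":-0.01}
{"tx":-0.59,"ty":-0.47,"tz":0.21,"wx":-0,"wy":0,"wz":-0.02}
end [0.5735 0.1835 0.185 ] [-9.270e-02  9.957e-01 -4.000e-04] [ 1.e-04 -4.e-04 -1.e+00]
```

>>> step_arm(
  plan=[
    {"tx":-0.3,"ty":-0.2,"tz":0.1,"wx":0,"wy":0,"wz":-0.1,"hand":0.2},
    {"tx":-0.7,"ty":-0.6,"tz":0.2,"wx":0,"wy":0,"wz":0,"hand":0.2},
    {"tx":-0.9,"ty":-0.7,"tz":0.3,"wx":0,"wy":0,"wz":0,"hand":0.2},
    {"tx":-0.8,"ty":-0.6,"tz":0.3,"wx":0,"wy":0,"wz":0,"hand":0.2},
    {"tx":-0.5,"ty":-0.4,"tz":0.2,"wx":0,"wy":0,"wz":0,"hand":0.2},
    {"tx":-0.3,"ty":-0.3,"tz":0.2,"wx":0,"wy":0,"wz":0,"hand":0.2},
    {"tx":0,"ty":0,"tz":0,"wx":0,"wy":0,"wz":0,"hand":0.2},
    {"tx":0,"ty":0,"tz":0,"wx":0,"wy":0,"wz":0,"hand":0.2},
    {"tx":0,"ty":0,"tz":0,"wx":0,"wy":0,"wz":0,"hand":0.2},
    {"tx":0,"ty":0,"tz":0,"wx":0,"wy":0,"wz":0,"hand":0.2},
  ],
)

```text
clock: 8.0
position: [0.5727, 0.1868, 0.1849]
ee_rot: [-0.153, 3.138, 0.0]
force: [-0.6, -0.0, -1.6]
width: 0.326
```

```bash
python3 -c "
from p import *
st(); snap('wrist','w4'); snap('scene','s4'); snap('side','d4'); crop('s4',250,160,390,300,4,'s4c'); crop('d4',220,90,330,220,4.5,'d4c')"
python3 - <<'E'
from m import *
W,h,m=yl('w4',(150,20,400,262))
q=m&(h[...,0]>100)&(h[...,0]<130)&(h[...,1]>150)&(W[...,2]>.06)
P=W[q]; c,r=cv2.minEnclosingCircle((P[:,:2]*1000).astype(np.float32)); print('ring',np.round(c,1),round(r,1),np.median(P[:,2]).round(4))
a=np.radians(5); ex=np.array([np.cos(a),np.sin(a)]); ey=np.array([-ex[1],ex[0]])
q=m&(W[...,2]>.005)&(W[...,2]<.013)&(h[...,1]<60)
P=W[q][:,:2]; x=np.percentile(P@ex,[.5,99.5]);y=np.percentile(P@ey,[.2,99.8]);print('x',x,'y',y)
print('slot from base', (x[0]+.12)*ex+y.mean()*ey, 'from ring',np.array(c)/1000+.075*ex)
W,h,m=yl('w4',(205,200,362,290))
q=m&(W[...,2]>.085)&(W[...,2]<.165)&(h[...,1]<70)&(abs(W[...,0]-.572)<.015)
P=W[q]; c=P.mean(0); u,s_,vt=np.linalg.svd(P-c,full_matrices=False); n=vt[2]*np.sign(vt[2][0]); print('panel',len(P),c.round(4),n.round(4),np.degrees(np.arctan2(n[1],n[0])).round(2),P[:,1].min().round(4),P[:,1].max().round(4), 'ey',np.percentile(P[:,:2]@ey,[.2,99.8]))
E
```

```text
t 8.0 pos [0.5727 0.1868 0.1849] yaw 95.6 z [ 1.e-04  3.e-04 -1.e+00] F [-0.64 -0.04 -1.59] w 0.326 q [ 0.16  0.61 -0.87  1.66  0.51  1.11  0.82]
ring [499.2 175.9] 42.0 0.065
x [0.46792124 0.57187484] y [0.07669141 0.18649275]
slot from base [0.57421502 0.18233205] from ring [0.57394968 0.18243243]
panel 5486 [0.5697 0.1854 0.1273] [ 0.9958  0.0916 -0.0034] 5.25 0.1455 0.2254 ey [0.0955222  0.17463733]
```

View pics/s4c.png

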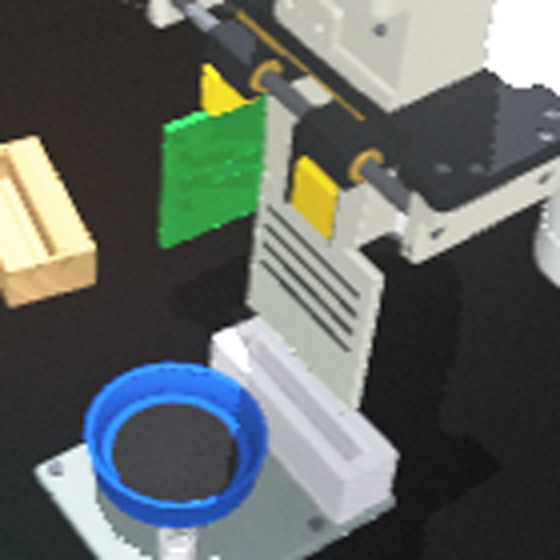

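View pics/d4c.png

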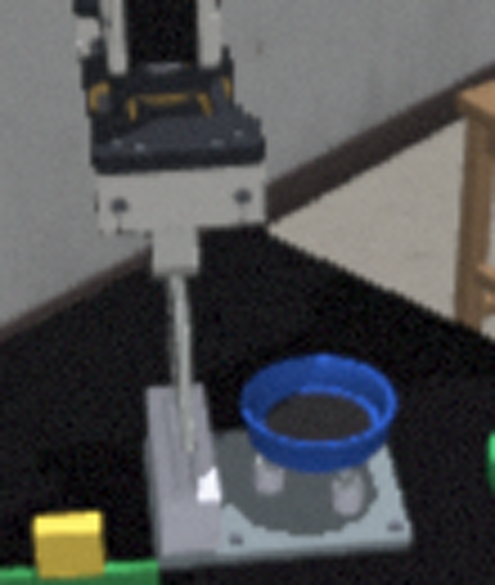

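>>> step_arm(
  plan=[
    {"tx":-0.1,"ty":-0.2,"tz":0,"wx":0,"wy":0,"wz":0,"hand":0.2},
    {"tx":0,"ty":-0.1,"tz":0.1,"wx":0,"wy":0,"wz":0.05,"hand":0.2},
    {"tx":0,"ty":0,"tz":0.4,"wx":0,"wy":0,"wz":0,"hand":0.2},
    {"tx":0,"ty":0,"tz":0.5,"wx":0,"wy":0,"wz":0,"hand":0.2},
    {"tx":0,"ty":0,"tz":0.5,"wx":0,"wy":0,"wz":0,"hand":0.2},
    {"tx":0,"ty":0,"tz":0.4,"wx":0,"wy":0,"wz":0,"hand":0.2},
    {"tx":0,"ty":0,"tz":0.4,"wx":0,"wy":0,"wz":0,"hand":0.2},
    {"tx":0,"ty":0,"tz":0.3,"wx":0,"wy":0,"wz":0,"hand":0.2},
    {"tx":0,"ty":0,"tz":0.2,"wx":0,"wy":0,"wz":0,"hand":0.2},
    {"tx":0,"ty":0,"tz":0.2,"wx":0,"wy":0,"wz":0,"hand":0.2},
  ],
)

```text
clock: 8.98
position: [0.5743, 0.1834, 0.1544]
ee_rot: [0.144, -3.138, 0.0]
force: [0.4, 0.4, -1.6]
width: 0.323
```

```bash
python3 -c "
from p import *
st()"
```

```text
t 8.98 pos [0.5743 0.1834 0.1544] yaw 95.25 z [-2.e-04 -0.e+00 -1.e+00] F [ 0.42  0.38 -1.64] w 0.323 q [ 0.16  0.64 -0.85  1.69  0.54  1.06  0.8 ]
```

>>> step_arm(
  plan=[
    {"tx":0,"ty":0,"tz":0.1,"wx":0,"wy":0,"wz":0,"hand":0.2},
    {"tx":0,"ty":0,"tz":0.2,"wx":0,"wy":0,"wz":0,"hand":0.2},
    {"tx":0,"ty":0,"tz":0.2,"wx":0,"wy":0,"wz":0,"hand":0.2},
    {"tx":0,"ty":0,"tz":0.2,"wx":0,"wy":0,"wz":0,"hand":0.2},
    {"tx":0,"ty":0,"tz":0.2,"wx":0,"wy":0,"wz":0,"hand":0.2},
    {"tx":0,"ty":0,"tz":0.2,"wx":0,"wy":0,"wz":0,"hand":0.2},
    {"tx":0,"ty":0,"tz":0.2,"wx":0,"wy":0,"wz":0,"hand":0.2},
    {"tx":0,"ty":0,"tz":0.2,"wx":0,"wy":0,"wz":0,"hand":0.2},
    {"tx":0,"ty":0,"tz":0.1,"wx":0,"wy":0,"wz":0,"hand":0.2},
    {"tx":0,"ty":0,"tz":0,"wx":0,"wy":0,"wz":0,"hand":0.2},
  ],
)

```text
clock: 9.82
position: [0.5742, 0.1833, 0.1384]
ee_rot: [0.144, -3.138, 0.0]
force: [-0.6, -0.0, -1.2]
width: 0.318
```

```bash
python3 -c "
from p import *
st()"
```

```text
t 9.82 pos [0.5742 0.1833 0.1384] yaw 95.25 z [-4.e-04 -2.e-04 -1.e+00] F [-0.61 -0.04 -1.18] w 0.318 q [ 0.15  0.66 -0.84  1.71  0.56  1.03  0.78]
```

>>> step_arm(
  plan=[
    {"tx":0,"ty":0,"tz":0.1,"wx":0,"wy":0,"wz":0,"hand":0.2},
    {"tx":0,"ty":0,"tz":0.1,"wx":0,"wy":0,"wz":0,"hand":0.2},
    {"tx":0,"ty":0,"tz":0.1,"wx":0,"wy":0,"wz":0,"hand":0.2},
    {"tx":0,"ty":0,"tz":0.1,"wx":0,"wy":0,"wz":0,"hand":0.2},
    {"tx":0,"ty":0,"tz":0,"wx":0,"wy":0,"wz":0,"hand":0.2},
    {"tx":0,"ty":0,"tz":0,"wx":0,"wy":0,"wz":0,"hand":0.2},
    {"tx":0,"ty":0,"tz":0,"wx":0,"wy":0,"wz":0,"hand":0.6},
    {"tx":0,"ty":0,"tz":0,"wx":0,"wy":0,"wz":0,"hand":0.6},
    {"tx":0,"ty":0,"tz":0,"wx":0,"wy":0,"wz":0,"hand":0.6},
    {"tx":0,"ty":0,"tz":0,"wx":0,"wy":0,"wz":0,"hand":0.6},
  ],
)

```text
clock: 10.65
position: [0.5744, 0.1834, 0.1348]
ee_rot: [-0.144, 3.138, 0.0]
force: [-0.1, 0.2, 0.3]
width: 0.561
```

>>> step_arm(
  plan=[
    {"tx":0,"ty":0,"tz":-0.3,"wx":0,"wy":0,"wz":0,"hand":0.6},
    {"tx":0,"ty":0,"tz":-0.8,"wx":0,"wy":0,"wz":0,"hand":0.6},
    {"tx":0,"ty":0,"tz":-1.2,"wx":0,"wy":0,"wz":0,"hand":0.6},
    {"tx":0,"ty":0,"tz":-1.5,"wx":0,"wy":0,"wz":0,"hand":0.6},
    {"tx":0,"ty":0,"tz":-1.5,"wx":0,"wy":0,"wz":0,"hand":0.6},
    {"tx":0,"ty":0,"tz":-1.2,"wx":0,"wy":0,"wz":0,"hand":0.6},
    {"tx":0,"ty":0,"tz":-0.8,"wx":0,"wy":0,"wz":0,"hand":0.6},
    {"tx":0,"ty":0,"tz":-0.3,"wx":0,"wy":0,"wz":0,"hand":0.6},
    {"tx":0,"ty":0,"tz":0,"wx":0,"wy":0,"wz":0,"hand":0.6},
    {"tx":0,"ty":0,"tz":0,"wx":0,"wy":0,"wz":0,"hand":0.6},
  ],
)

```text
clock: 11.48
position: [0.5742, 0.1832, 0.2104]
ee_rot: [0.144, -3.138, 0.001]
force: [-1.0, 0.2, 0.1]
width: 0.601
```

```bash
python3 -c "
from p import *
st(); snap('scene','s5'); snap('side','d5'); crop('s5',250,160,390,300,4,'s5c'); crop('d5',220,90,330,220,4.5,'d5c')"
python3 - <<'E'
from m import *
for fn,b in (('s5',(300,180,360,300)),('d5',(240,120,275,200))):
    W,h,m=yl(fn,b)
    q=m&(h[...,0]>22)&(h[...,0]<35)&(h[...,1]>150)&(W[...,2]>.1)
    P=W[q]; print(fn,len(P),P.min(0).round(4),P.max(0).round(4),np.percentile(P[:,2],97).round(4)); top=P[P[:,2]>np.percentile(P[:,2],97)-.003]
    c,wh,an=cv2.minAreaRect((top[:,:2]*1000).astype(np.float32)); print('tab top',np.round(c,1),np.round(wh,1),an)
    q=m&(W[...,2]>.055)&(W[...,2]<.107)&(h[...,1]<80)&(abs(W[...,0]-.574)<.02); P=W[q]; c=P.mean(0); n=np.linalg.svd(P-c,full_matrices=False)[2][2]; print('panel',len(P),c.round(4),(n*np.sign(n[0])).round(3),P.max(0))
E
```

```text
t 11.48 pos [0.5742 0.1832 0.2104] yaw 95.24 z [-3.e-04 -4.e-04 -1.e+00] F [-1.02  0.23  0.11] w 0.601 q [ 0.18  0.59 -0.88  1.63  0.48  1.16  0.84]
s5 286 [0.565  0.1669 0.1009] [0.6331 0.3427 0.1395] 0.1389
tab top [572.6 182.9] [12.7 30.3] 4.707406520843506
panel 578 [0.5706 0.1792 0.0811] [0.995 0.1   0.   ] [0.57948802 0.22300134 0.10696212]
d5 87 [0.5653 0.1748 0.1103] [0.5779 0.2039 0.1399] 0.1389
tab top [572.2 187.6] [11.2 25.9] 5.894256114959717
panel 72 [0.5707 0.2116 0.0784] [ 0.989  0.146 -0.02 ] [0.57827727 0.22694706 0.10535782]
```

View pics/s5c.png

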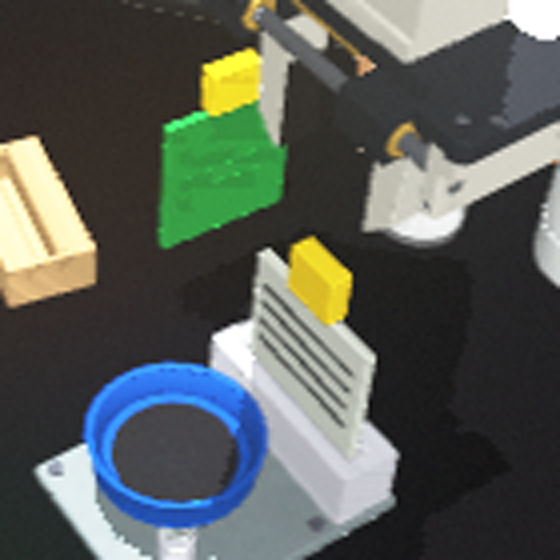

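View pics/d5c.png

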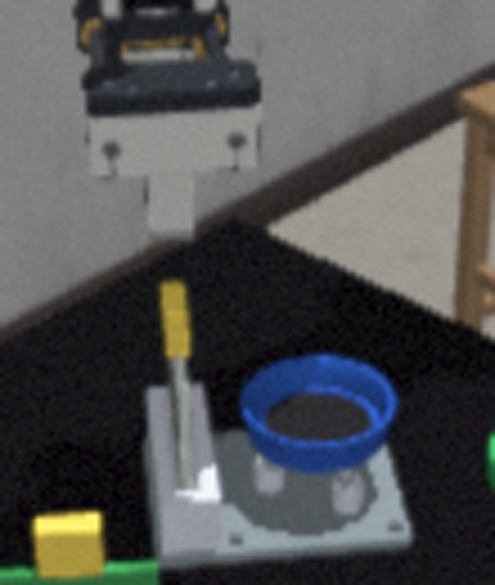

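Panel is home: tab top is at 0.139 m against 0.138 expected, upright and centred. Now the flask.

```bash
python3 - <<'E'
from m import *
for fn,b in (('w2',(195,10,285,100)),('w1',(230,45,310,125)),('s5',(195,200,225,260)),('d5',(325,205,360,260)),('scene0',(195,200,225,260)),('side0',(325,205,360,260))):
    W,h,m=yl(fn,b)
    q=m&((h[...,0]<12)|(h[...,0]>170))&(h[...,1]>100)&(W[...,2]>.1)&(W[...,2]<.112); P=W[q]
    c,r=cv2.minEnclosingCircle((P[:,:2]*1000).astype(np.float32)); print(fn,len(P),'stopper',np.round(c,1),round(r,1),np.median(P[:,2]).round(4),'mean',P.mean(0).round(4))
    q=m&(h[...,1]<60)&(h[...,2]>90)&(W[...,2]>.002)&(W[...,2]<.09)
    for lo in (.002,.02,.04,.06,.08):
        s=W[q&(W[...,2]>lo)&(W[...,2]<lo+.02)]
        if len(s)>15: c,r=cv2.minEnclosingCircle((s[:,:2]*1000).astype(np.float32)); print('   z',lo,len(s),np.round(c,1),round(r,1))
E
python3 -c "
from p import *
st(); rows([(9,(.402,.356,.205),95)])"
```

```text
w2 1131 stopper [403.3 354.4] 11.1 0.1055 mean [0.4034 0.3546 0.1055]
   z 0.002 895 [399.3 352.8] 31.7
   z 0.02 1102 [399.4 353.2] 27.8
   z 0.04 789 [400.4 353.4] 20.7
   z 0.06 74 [406.3 359.6] 11.2
   z 0.08 71 [403.  353.9] 14.5
w1 632 stopper [403.1 354.3] 10.9 0.1055 mean [0.403  0.3543 0.1055]
   z 0.002 677 [399.  352.7] 31.8
   z 0.02 910 [399.3 352.8] 27.7
   z 0.04 513 [400.3 353.1] 20.9
   z 0.08 44 [402.6 353.9] 14.5
s5 88 stopper [401.6 353.8] 11.5 0.105 mean [0.4009 0.3525 0.1046]
   z 0.002 242 [400.  371.6] 51.6
   z 0.02 252 [396.1 351.2] 27.5
   z 0.04 188 [398.3 349.6] 20.0
   z 0.06 100 [398.8 352.7] 13.5
   z 0.08 31 [400.3 350.9] 10.6
d5 82 stopper [401.3 356.9] 11.4 0.1053 mean [0.4016 0.3589 0.1049]
   z 0.002 221 [397.2 360.9] 29.8
   z 0.02 231 [397.6 358.3] 27.0
   z 0.04 165 [398.9 360.6] 19.2
   z 0.06 85 [399.9 360.8] 11.7
   z 0.08 31 [401.5 358.9] 11.6
scene0 87 stopper [400.9 353.8] 11.8 0.1048 mean [0.4003 0.3526 0.1047]
   z 0.002 224 [395.6 348.4] 29.7
   z 0.02 259 [396.9 350.8] 27.6
   z 0.04 179 [398.4 351.3] 20.0
   z 0.06 97 [397.2 350.2] 1
[... 320 characters left out ...]
1.2e-03 -6.0e-04 -1.0e+00] F [-0.66  0.66 -0.08] w 0.599 q [ 0.18  0.59 -0.88  1.63  0.48  1.16  0.84]
--
{"tx":1.73,"ty":2.09,"tz":0.06,"wx":-0,"wy":-0,"wz":0}
{"tx":1.73,"ty":2.09,"tz":0.05,"wx":-0,"wy":-0,"wz":0.01}
{"tx":1.73,"ty":2.09,"tz":0.06,"wx":-0,"wy":-0,"wz":0}
{"tx":1.73,"ty":2.09,"tz":0.05,"wx":-0,"wy":-0,"wz":0.01}
{"tx":1.73,"ty":2.08,"tz":0.06,"wx":-0,"wy":-0,"wz":0}
{"tx":1.73,"ty":2.08,"tz":0.05,"wx":-0,"wy":-0,"wz":0.01}
{"tx":1.73,"ty":2.08,"tz":0.06,"wx":-0,"wy":-0,"wz":0}
{"tx":1.74,"ty":2.08,"tz":0.05,"wx":-0,"wy":-0.01,"wz":0.01}
{"tx":1.73,"ty":2.09,"tz":0.06,"wx":-0,"wy":-0,"wz":0}
end [0.402 0.356 0.205] [-8.720e-02  9.962e-01 -4.000e-04] [-2.e-04 -5.e-04 -1.e+00]
```

>>> step_arm(
  plan=[
    {"tx":0.8,"ty":0.9,"tz":0,"wx":0,"wy":0,"wz":0,"hand":0.6},
    {"tx":1.6,"ty":1.9,"tz":0,"wx":0,"wy":0,"wz":0,"hand":0.6},
    {"tx":2.2,"ty":2.7,"tz":0,"wx":0,"wy":0,"wz":0,"hand":0.6},
    {"tx":2.5,"ty":3.0,"tz":0.1,"wx":0,"wy":0,"wz":0,"hand":0.6},
    {"tx":2.5,"ty":3.0,"tz":0.1,"wx":0,"wy":0,"wz":0,"hand":0.6},
    {"tx":2.2,"ty":2.7,"tz":0.1,"wx":0,"wy":0,"wz":0,"hand":0.6},
    {"tx":1.7,"ty":2.1,"tz":0.1,"wx":0,"wy":0,"wz":0,"hand":0.6},
    {"tx":1.1,"ty":1.4,"tz":0.1,"wx":0,"wy":0,"wz":0,"hand":0.6},
    {"tx":0.6,"ty":0.6,"tz":0,"wx":0,"wy":0,"wz":0,"hand":0.6},
    {"tx":0.2,"ty":0.2,"tz":0,"wx":0,"wy":0,"wz":0,"hand":0.6},
  ],
)

```text
clock: 12.42
position: [0.402, 0.3548, 0.2056]
ee_rot: [0.149, -3.137, 0.0]
force: [-0.5, -0.6, -0.6]
width: 0.604
```

```bash
python3 -c "
from p import *
st(); rows([(8,(.4032,.3544,.102),95)])"
```

```text
t 12.42 pos [0.402  0.3548 0.2056] yaw 95.43 z [-6.e-04 -0.e+00 -1.e+00] F [-0.52 -0.57 -0.56] w 0.604 q [-0.16  0.5  -0.93  1.79  0.45  1.08  0.42]
--
{"tx":-0.01,"ty":-0.01,"tz":1.3,"wx":0,"wy":-0,"wz":0.01}
{"tx":-0.02,"ty":-0.01,"tz":1.29,"wx":0,"wy":-0,"wz":0.01}
{"tx":-0.01,"ty":-0,"tz":1.3,"wx":0,"wy":-0,"wz":0.01}
{"tx":-0.02,"ty":-0.01,"tz":1.29,"wx":0,"wy":-0,"wz":0.01}
{"tx":-0.01,"ty":-0,"tz":1.3,"wx":0,"wy":-0,"wz":0.01}
{"tx":-0.02,"ty":-0.01,"tz":1.29,"wx":0,"wy":-0,"wz":0.01}
{"tx":-0.01,"ty":-0,"tz":1.3,"wx":0,"wy":-0,"wz":0.01}
{"tx":-0.02,"ty":-0.01,"tz":1.29,"wx":0,"wy":-0.01,"wz":0}
end [0.4032 0.3544 0.102 ] [-0.0874  0.9962  0.    ] [ 5.e-04  1.e-04 -1.e+00]
```

>>> step_arm(
  plan=[
    {"tx":-0.1,"ty":0,"tz":0.6,"wx":0,"wy":0,"wz":0,"hand":0.6},
    {"tx":0,"ty":0,"tz":1.3,"wx":0,"wy":0,"wz":0.1,"hand":0.6},
    {"tx":0,"ty":0,"tz":1.8,"wx":0,"wy":0,"wz":0,"hand":0.6},
    {"tx":0,"ty":0,"tz":1.8,"wx":0,"wy":0,"wz":0,"hand":0.6},
    {"tx":0,"ty":0,"tz":1.6,"wx":0,"wy":0,"wz":0,"hand":0.6},
    {"tx":0,"ty":0,"tz":1.4,"wx":0,"wy":0,"wz":0,"hand":0.6},
    {"tx":0,"ty":0,"tz":1.0,"wx":0,"wy":0,"wz":0,"hand":0.6},
    {"tx":0,"ty":0,"tz":0.6,"wx":0,"wy":0,"wz":0,"hand":0.6},
    {"tx":0,"ty":0,"tz":0.2,"wx":0,"wy":0,"wz":0,"hand":0.6},
    {"tx":0,"ty":0,"tz":0,"wx":0,"wy":0,"wz":0,"hand":0.6},
  ],
)

```text
clock: 13.25
position: [0.4054, 0.3532, 0.1024]
ee_rot: [0.126, -3.139, 0.001]
force: [-0.0, 0.6, 0.7]
width: 0.603
```

```bash
python3 -c "
from p import *
st(); snap('scene','s6'); snap('wrist','w6'); crop('s6',150,130,290,270,4,'s6c')"
```

```text
t 13.25 pos [0.4054 0.3532 0.1024] yaw 94.6 z [-3.e-04 -4.e-04 -1.e+00] F [-0.04  0.63  0.69] w 0.603 q [-0.23  0.61 -0.83  1.9   0.58  0.89  0.3 ]
```

View pics/s6c.png

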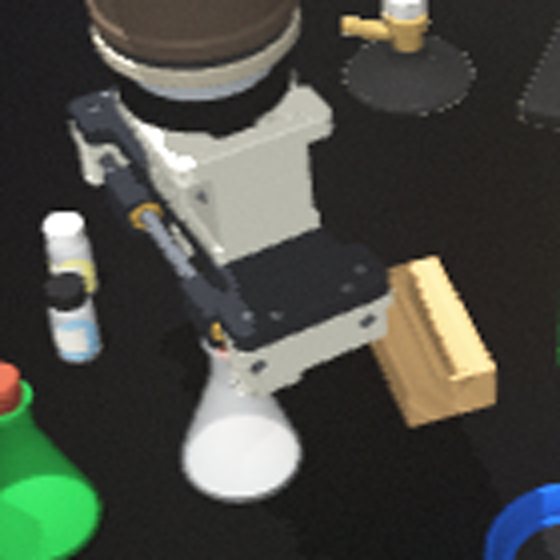

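View pics/w6.png

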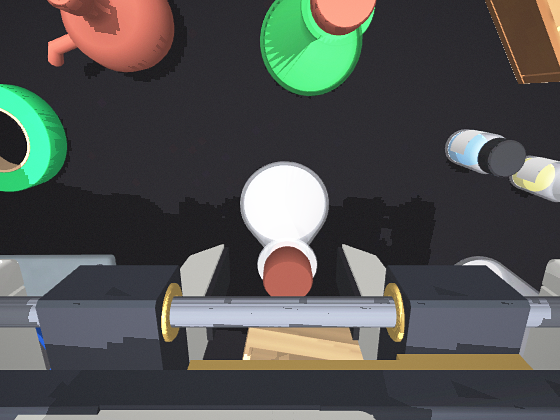

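>>> step_arm(
  plan=[
    {"tx":0.2,"ty":0.1,"tz":0,"wx":0,"wy":0,"wz":0,"hand":0.6},
    {"tx":0,"ty":0,"tz":0,"wx":0,"wy":0,"wz":0,"hand":0.5},
    {"tx":0,"ty":0,"tz":0,"wx":0,"wy":0,"wz":0,"hand":0.4},
    {"tx":0,"ty":0,"tz":0,"wx":0,"wy":0,"wz":0,"hand":0.3},
    {"tx":0,"ty":0,"tz":0,"wx":0,"wy":0,"wz":0,"hand":0.2},
    {"tx":0,"ty":0,"tz":0,"wx":0,"wy":0,"wz":0,"hand":0.1},
    {"tx":0,"ty":0,"tz":0,"wx":0,"wy":0,"wz":0,"hand":0.1},
    {"tx":0,"ty":0,"tz":0,"wx":0,"wy":0,"wz":0,"hand":0.1},
    {"tx":0,"ty":0,"tz":0,"wx":0,"wy":0,"wz":0,"hand":0.1},
    {"tx":0,"ty":0,"tz":0,"wx":0,"wy":0,"wz":0,"hand":0.1},
  ],
  force=50,
)

```text
clock: 14.18
position: [0.403, 0.3545, 0.1027]
ee_rot: [-0.127, 3.139, 0.0]
force: [-0.6, 1.6, 0.5]
width: 0.317
```

>>> step_arm(
  plan=[
    {"tx":0,"ty":0,"tz":-0.3,"wx":0,"wy":0,"wz":0,"hand":0.1},
    {"tx":0,"ty":0,"tz":-0.7,"wx":0,"wy":0,"wz":0,"hand":0.1},
    {"tx":0,"ty":0,"tz":-1.2,"wx":0,"wy":0,"wz":0,"hand":0.1},
    {"tx":0,"ty":0,"tz":-1.7,"wx":0,"wy":0,"wz":0,"hand":0.1},
    {"tx":0,"ty":0,"tz":-1.7,"wx":0,"wy":0,"wz":0,"hand":0.1},
    {"tx":0,"ty":0,"tz":-1.4,"wx":0,"wy":0,"wz":0,"hand":0.1},
    {"tx":0,"ty":0,"tz":-1.0,"wx":0,"wy":0,"wz":0,"hand":0.1},
    {"tx":0,"ty":0,"tz":-0.5,"wx":0,"wy":0,"wz":0,"hand":0.1},
    {"tx":0,"ty":0,"tz":0,"wx":0,"wy":0,"wz":0,"hand":0.1},
    {"tx":0,"ty":0,"tz":0,"wx":0,"wy":0,"wz":0,"hand":0.1},
  ],
)

```text
clock: 15.02
position: [0.4031, 0.3542, 0.1876]
ee_rot: [-0.127, 3.139, -0.0]
force: [-0.0, 0.4, -1.4]
width: 0.313
```

```bash
python3 -c "
from p import *
st(); snap('wrist','w7'); snap('scene','s7'); snap('side','d7'); st(); crop('s7',150,110,290,250,4,'s7c'); crop('d7',290,100,420,260,3.7,'d7c')"
cat > fl.py <<'E'
from m import *
from scipy.optimize import least_squares
def flask(fn,b,x0,zr=(.01,.13)):
    # fit cone axis: points on cone body; robust fit of axis + linear radius profile
    W,h,m=yl(fn,b); q=m&(h[...,1]<70)&(h[...,2]>70)&(np.linalg.norm(W[...,:2]-np.array(x0),axis=-1)<.045)&(W[...,2]>zr[0])&(W[...,2]<zr[1])
    P=W[q]; zc=P[:,2].mean()
    f=lambda p: np.hypot(P[:,0]-p[0]-p[2]*(P[:,2]-zc),P[:,1]-p[1]-p[3]*(P[:,2]-zc))-p[4]-p[5]*(P[:,2]-zc)
    r=least_squares(f,[x0[0],x0[1],0,0,.025,-.3],loss='soft_l1',f_scale=.001)
    p=r.x; print(fn,len(P),'axis at z%.3f'%zc,p[:2].round(4),'slope',p[2:4].round(3),'r',p[4].round(4),p[5].round(3),'rms',np.sqrt(np.median(r.fun**2)).round(4),'zmin',np.percentile(P[:,2],[.5,1,99]).round(4)); return p,zc
E
python3 - <<'E'
from fl import *
s=arm.observe()['position'][:2]
flask('w7',(220,120,350,262),s,(.09,.15)); flask('s7',(180,170,240,260),s,(.09,.15)); flask('d7',(320,150,370,240),s,(.09,.15))
E
```

```text
t 15.02 pos [0.4031 0.3542 0.1876] yaw 94.63 z [ 2.e-04 -2.e-04 -1.e+00] F [-0.04  0.43 -1.44] w 0.313 q [-0.17  0.51 -0.91  1.81  0.47  1.04  0.39]
t 15.17 pos [0.4027 0.354  0.1869] yaw 94.65 z [-0.001 -0.001 -1.   ] F [-0.   -0.16 -1.7 ] w 0.317 q [-0.17  0.52 -0.91  1.81  0.47  1.04  0.39]
w7 5172 axis at z0.120 [0.4    0.3523] slope [0.042 0.008] r 0.0223 -0.344 rms 0.0002 zmin [0.0913 0.0921 0.149 ]
s7 798 axis at z0.116 [0.3983 0.353 ] slope [0.041 0.007] r 0.0234 -0.346 rms 0.0007 zmin [0.0904 0.0906 0.1485]
d7 711 axis at z0.116 [0.3973 0.3541] slope [0.045 0.023] r 0.0236 -0.353 rms 0.0006 zmin [0.0904 0.0906 0.1481]
```

View pics/s7c.png

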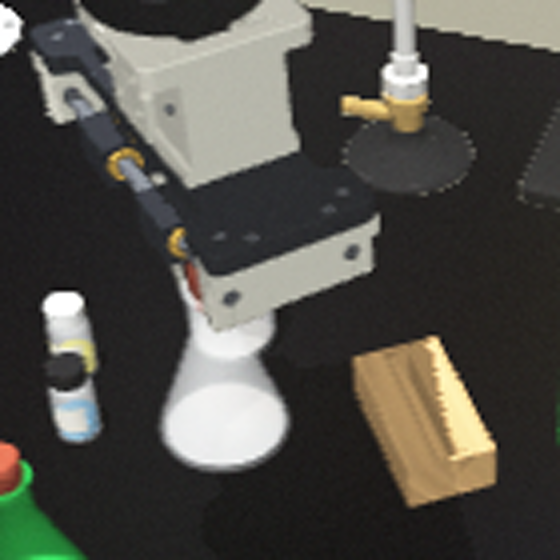

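View pics/d7c.png

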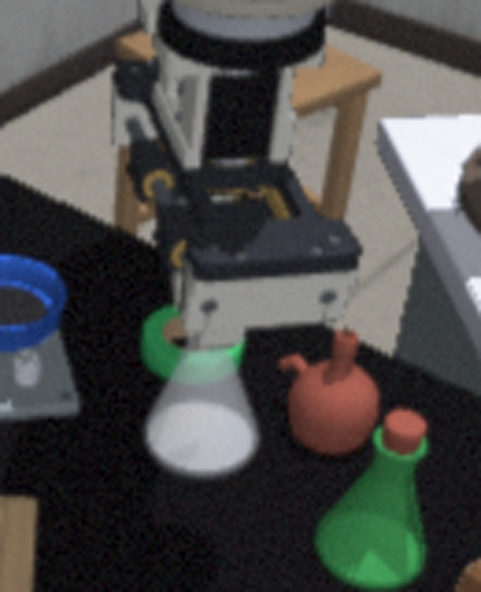

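View pics/w7.png

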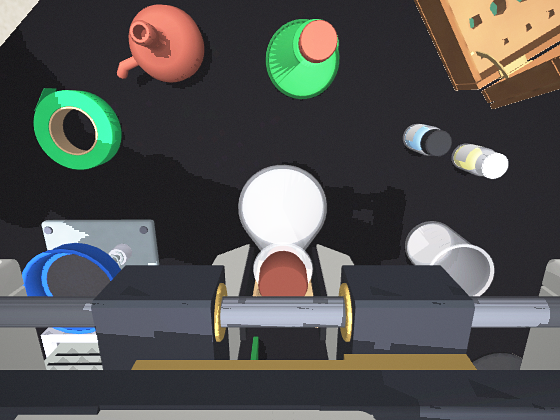

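```bash
python3 -c "
from p import *
st(); rows([(1,(.4996,.177,.190),94.65)])"
```

```text
t 15.17 pos [0.4027 0.354  0.1869] yaw 94.65 z [-0.001 -0.001 -1.   ] F [-0.   -0.16 -1.7 ] w 0.317 q [-0.17  0.52 -0.91  1.81  0.47  1.04  0.39]
--
{"tx":-8.22,"ty":-18.43,"tz":-0.3,"wx":-0.01,"wy":-0.01,"wz":-0}
end [0.4996 0.177  0.19  ] [-8.100e-02  9.967e-01  1.000e-04] [-1.e-04  1.e-04 -1.e+00]
```

>>> step_arm(
  plan=[
    {"tx":-0.2,"ty":-0.6,"tz":-0.1,"wx":0,"wy":-0.1,"wz":0,"hand":0.1},
    {"tx":-0.6,"ty":-1.5,"tz":0,"wx":-0.1,"wy":-0.1,"wz":0,"hand":0.1},
    {"tx":-1.0,"ty":-2.2,"tz":0,"wx":0,"wy":-0.1,"wz":0,"hand":0.1},
    {"tx":-1.3,"ty":-2.8,"tz":0,"wx":0,"wy":-0.1,"wz":0,"hand":0.1},
    {"tx":-1.4,"ty":-3.0,"tz":0,"wx":0,"wy":0,"wz":0,"hand":0.1},
    {"tx":-1.3,"ty":-2.9,"tz":0,"wx":0,"wy":0,"wz":0,"hand":0.1},
    {"tx":-1.0,"ty":-2.4,"tz":0,"wx":0,"wy":0,"wz":0,"hand":0.1},
    {"tx":-0.8,"ty":-1.6,"tz":0,"wx":0,"wy":0,"wz":0,"hand":0.1},
    {"tx":-0.4,"ty":-1.0,"tz":0,"wx":0,"wy":0,"wz":0,"hand":0.1},
    {"tx":-0.2,"ty":-0.4,"tz":0,"wx":0,"wy":0,"wz":0,"hand":0.1},
  ],
)

```text
clock: 16.0
position: [0.5002, 0.1755, 0.1894]
ee_rot: [-0.121, 3.098, 0.017]
force: [-1.3, 0.1, -1.8]
width: 0.318
```

>>> step_arm(
  plan=[
    {"tx":0,"ty":0,"tz":0,"wx":0,"wy":0,"wz":0,"hand":0.1},
    {"tx":0,"ty":0,"tz":0,"wx":0,"wy":0,"wz":0,"hand":0.1},
    {"tx":0,"ty":0,"tz":0,"wx":0,"wy":0,"wz":0,"hand":0.1},
    {"tx":0,"ty":0,"tz":0,"wx":0,"wy":0,"wz":0,"hand":0.1},
    {"tx":0,"ty":0,"tz":0,"wx":0,"wy":0,"wz":0,"hand":0.1},
    {"tx":0,"ty":0,"tz":0,"wx":0,"wy":0,"wz":0,"hand":0.1},
    {"tx":0,"ty":0,"tz":0,"wx":0,"wy":0,"wz":0,"hand":0.1},
    {"tx":0,"ty":0,"tz":0,"wx":0,"wy":0,"wz":0,"hand":0.1},
    {"tx":0,"ty":0,"tz":0,"wx":0,"wy":0,"wz":0,"hand":0.1},
    {"tx":0,"ty":0,"tz":0,"wx":0,"wy":0,"wz":0,"hand":0.1},
  ],
)

```text
clock: 16.83
position: [0.4996, 0.1777, 0.1898]
ee_rot: [-0.125, 3.098, 0.019]
force: [-0.8, 0.1, -1.0]
width: 0.314
```

```bash
python3 -c "
from p import *
st(); snap('wrist','w8'); snap('scene','s8'); snap('side','d8'); crop('s8',250,140,390,300,3.7,'s8c'); crop('d8',220,80,350,230,4,'d8c')"
python3 - <<'E'
from fl import *
s=arm.observe()['position'][:2]
flask('w8',(210,120,360,262),s,(.10,.15)); flask('s8',(260,180,330,270),s,(.10,.15)); flask('d8',(260,120,320,190),s,(.10,.15))
for fn,b in (('w8',(150,100,400,290)),('s8',(260,240,325,305)),('d8',(268,165,314,205))):
    W,h,m=yl(fn,b)
    q=m&(h[...,0]>100)&(h[...,0]<130)&(h[...,1]>150)&(W[...,2]>.0625)&(W[...,2]<.07)
    P=W[q]; 
    f=lambda p: np.hypot(P[:,0]-p[0],P[:,1]-p[1])-.0403
    r=least_squares(f,s,loss='soft_l1',f_scale=.001); c,rr=cv2.minEnclosingCircle((P[:,:2]*1000).astype(np.float32)); print(fn,'ring',len(P),r.x.round(4),np.round(c,1),round(rr,1))
E
```

```text
t 16.83 pos [0.4996 0.1777 0.1898] yaw 94.65 z [ 0.0409  0.0138 -0.9991] F [-0.84  0.13 -1.  ] w 0.314 q [ 0.23  0.48 -0.92  1.86  0.47  0.98  0.77]
w8 4382 axis at z0.125 [0.4996 0.1769] slope [ 0.001 -0.008] r 0.0215 -0.345 rms 0.0002 zmin [0.1003 0.1005 0.1495]
s8 778 axis at z0.122 [0.4983 0.178 ] slope [-0.003 -0.014] r 0.0223 -0.348 rms 0.0005 zmin [0.1001 0.1004 0.1496]
d8 445 axis at z0.122 [0.4972 0.1788] slope [-0.001 -0.011] r 0.0222 -0.345 rms 0.0008 zmin [0.1006 0.1007 0.1493]
w8 ring 1188 [0.4999 0.1761] [499.2 175.8] 42.0
s8 ring 175 [0.4977 0.1765] [496.6 175.9] 42.0
d8 ring 102 [0.4969 0.179 ] [496.6 180.2] 42.1
```

View pics/s8c.png

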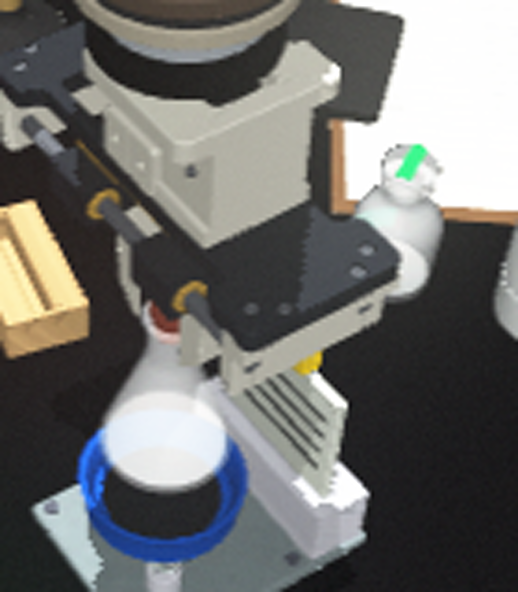

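View pics/d8c.png

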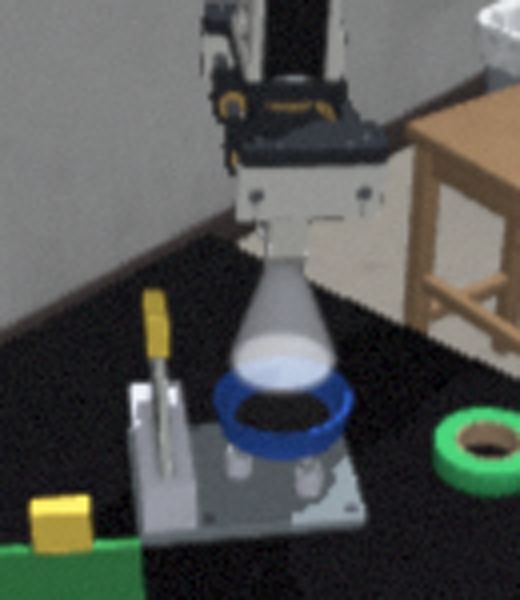

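View pics/w8.png

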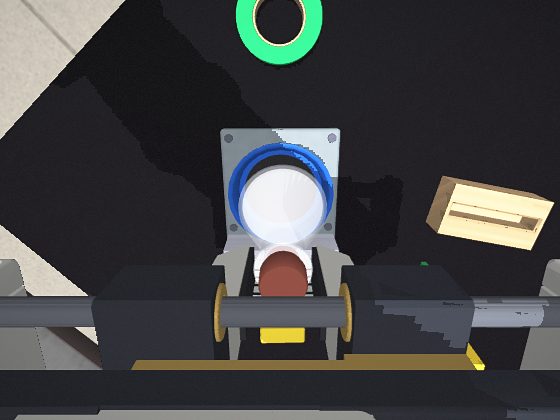

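>>> step_arm(
  plan=[
    {"tx":0,"ty":-0.1,"tz":0.1,"wx":0,"wy":0,"wz":0,"hand":0.1},
    {"tx":0.03,"ty":0,"tz":0.4,"wx":0,"wy":0,"wz":0,"hand":0.1},
    {"tx":0.02,"ty":0,"tz":0.5,"wx":0,"wy":0,"wz":0,"hand":0.1},
    {"tx":0.02,"ty":-0.01,"tz":0.5,"wx":0,"wy":0,"wz":0,"hand":0.1},
    {"tx":0.02,"ty":-0.01,"tz":0.4,"wx":0,"wy":0,"wz":0,"hand":0.1},
    {"tx":0.02,"ty":-0.01,"tz":0.4,"wx":0,"wy":0,"wz":0,"hand":0.1},
    {"tx":0.01,"ty":-0.01,"tz":0.3,"wx":0,"wy":0,"wz":0,"hand":0.1},
    {"tx":0.01,"ty":0,"tz":0.2,"wx":0,"wy":0,"wz":0,"hand":0.1},
    {"tx":0,"ty":0,"tz":0,"wx":0,"wy":0,"wz":0,"hand":0.1},
    {"tx":0,"ty":0,"tz":0,"wx":0,"wy":0,"wz":0,"hand":0.1},
  ],
  force=55,
)

```text
clock: 17.82
position: [0.4996, 0.1766, 0.1617]
ee_rot: [-0.126, 3.098, 0.019]
force: [0.3, -0.4, -1.0]
width: 0.314
```

```bash
python3 -c "
from p import *
st(); snap('wrist','w9'); snap('scene','s9'); snap('side','d9'); crop('s9',250,140,390,300,3.7,'s9c'); crop('d9',220,80,350,230,4,'d9c')"
python3 - <<'E'
from fl import *
s=arm.observe()['position'][:2]
flask('w9',(210,120,360,262),s,(.075,.12)); flask('s9',(260,180,330,290),s,(.075,.12)); flask('d9',(260,120,320,190),s,(.075,.12))
E
```

```text
t 17.82 pos [0.4996 0.1766 0.1617] yaw 94.66 z [ 0.0408  0.0138 -0.9991] F [ 0.32 -0.4  -0.96] w 0.314 q [ 0.21  0.51 -0.89  1.89  0.51  0.93  0.73]
w9 3875 axis at z0.097 [0.4995 0.1758] slope [-0.    -0.007] r 0.0214 -0.345 rms 0.0002 zmin [0.0752 0.0753 0.1195]
s9 633 axis at z0.095 [0.4983 0.1769] slope [-0.003 -0.012] r 0.0219 -0.346 rms 0.0006 zmin [0.0753 0.0755 0.1197]
d9 372 axis at z0.095 [0.4974 0.1781] slope [ 0.002 -0.007] r 0.0217 -0.337 rms 0.0008 zmin [0.0752 0.0753 0.1193]
```

View pics/s9c.png

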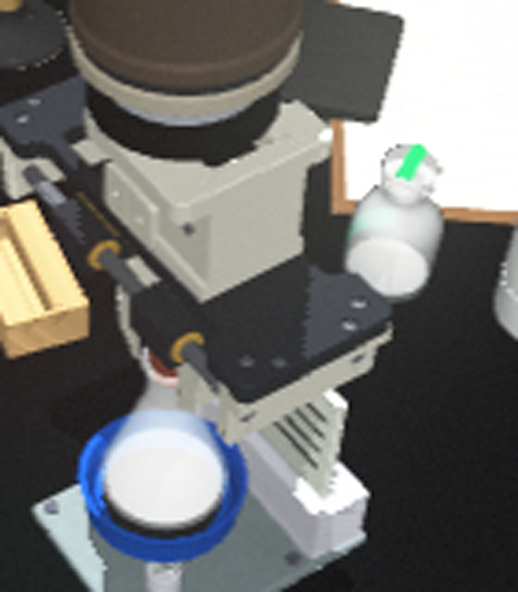

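View pics/d9c.png

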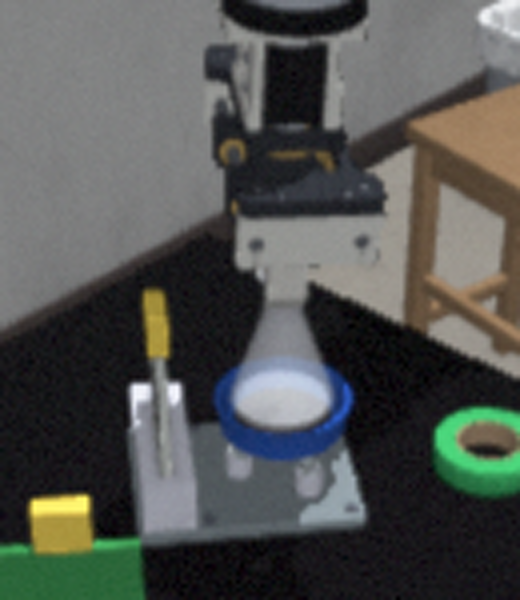

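>>> step_arm(
  plan=[
    {"tx":0.01,"ty":0,"tz":0.2,"wx":0,"wy":0,"wz":0,"hand":0.1},
    {"tx":0.02,"ty":0,"tz":0.3,"wx":0,"wy":0,"wz":0,"hand":0.1},
    {"tx":0.01,"ty":0,"tz":0.3,"wx":0,"wy":0,"wz":0,"hand":0.1},
    {"tx":0.01,"ty":-0.01,"tz":0.3,"wx":0,"wy":0,"wz":0,"hand":0.1},
    {"tx":0.01,"ty":0,"tz":0.3,"wx":0,"wy":0,"wz":0,"hand":0.1},
    {"tx":0.01,"ty":-0.01,"tz":0.3,"wx":0,"wy":0,"wz":0,"hand":0.1},
    {"tx":0.01,"ty":0,"tz":0.3,"wx":0,"wy":0,"wz":0,"hand":0.1},
    {"tx":0.01,"ty":-0.01,"tz":0.2,"wx":0,"wy":0,"wz":0,"hand":0.1},
    {"tx":0,"ty":0,"tz":0,"wx":0,"wy":0,"wz":0,"hand":0.1},
    {"tx":0,"ty":0,"tz":0,"wx":0,"wy":0,"wz":0,"hand":0.1},
  ],
)

```text
clock: 18.8
position: [0.5002, 0.177, 0.1402]
ee_rot: [-0.126, 3.096, 0.02]
force: [-0.7, -0.6, 7.9]
width: 0.314
```

```bash
python3 -c "
from p import *
st()"
```

```text
t 18.8 pos [0.5002 0.177  0.1402] yaw 94.67 z [ 0.0423  0.0144 -0.999 ] F [-0.69 -0.6   7.92] w 0.314 q [ 0.19  0.53 -0.87  1.92  0.54  0.89  0.7 ]
```

>>> step_arm(
  plan=[
    {"tx":0.01,"ty":0,"tz":0.1,"wx":0,"wy":0,"wz":0,"hand":0.1},
    {"tx":0.01,"ty":0,"tz":0.1,"wx":0,"wy":0,"wz":0,"hand":0.1},
    {"tx":0,"ty":0,"tz":0.1,"wx":0,"wy":0,"wz":0,"hand":0.1},
    {"tx":0.01,"ty":0,"tz":0.1,"wx":0,"wy":0,"wz":0,"hand":0.1},
    {"tx":0,"ty":0,"tz":0,"wx":0,"wy":0,"wz":0,"hand":0.1},
    {"tx":0,"ty":0,"tz":0,"wx":0,"wy":0,"wz":0,"hand":0.1},
    {"tx":0,"ty":0,"tz":0,"wx":0,"wy":0,"wz":0,"hand":0.1},
    {"tx":0,"ty":0,"tz":0,"wx":0,"wy":0,"wz":0,"hand":0.1},
    {"tx":0,"ty":0,"tz":0,"wx":0,"wy":0,"wz":0,"hand":0.1},
    {"tx":0,"ty":0,"tz":0,"wx":0,"wy":0,"wz":0,"hand":0.1},
  ],
)

```text
clock: 19.63
position: [0.5005, 0.1772, 0.1367]
ee_rot: [-0.126, 3.095, 0.02]
force: [-0.3, -0.6, 10.2]
width: 0.314
```

```bash
python3 -c "
from p import *
st(); snap('wrist','w10'); snap('scene','s10'); snap('side','d10'); crop('s10',250,140,390,300,3.7,'s10c'); crop('d10',220,80,350,230,4,'d10c')"
python3 - <<'E'
from fl import *
s=arm.observe()['position'][:2]
flask('w10',(210,120,360,262),s,(.055,.10)); flask('s10',(260,180,330,290),s,(.055,.10)); flask('d10',(260,120,320,200),s,(.055,.10))
for fn,b in (('w10',(150,100,400,290)),('s10',(260,240,325,305)),('d10',(268,165,314,205))):
    W,h,m=yl(fn,b)
    q=m&(h[...,0]>100)&(h[...,0]<130)&(h[...,1]>150)&(W[...,2]>.03)&(W[...,2]<.07)
    P=W[q]; zt=np.percentile(P[:,2],95); print(fn,'ring top',zt.round(4)); P=P[P[:,2]>zt-.003]
    f=lambda p: np.hypot(P[:,0]-p[0],P[:,1]-p[1])-.0403
    r=least_squares(f,s,loss='soft_l1',f_scale=.001); print(fn,'ring',len(P),r.x.round(4))
E
```

```text
t 19.63 pos [0.5005 0.1772 0.1367] yaw 94.66 z [ 0.0433  0.0146 -0.999 ] F [-0.3  -0.62 10.23] w 0.314 q [ 0.18  0.54 -0.86  1.92  0.55  0.88  0.7 ]
w10 3792 axis at z0.076 [0.4999 0.176 ] slope [0.012 0.   ] r 0.0199 -0.344 rms 0.0002 zmin [0.0552 0.0554 0.0993]
s10 545 axis at z0.074 [0.4987 0.1769] slope [0.006 0.004] r 0.0204 -0.342 rms 0.0005 zmin [0.0552 0.0552 0.0991]
d10 318 axis at z0.075 [0.4978 0.1783] slope [ 0.018 -0.   ] r 0.0198 -0.343 rms 0.0008 zmin [0.0556 0.0557 0.0991]
w10 ring top 0.0504
w10 ring 1716 [0.4993 0.1759]
s10 ring top 0.0508
s10 ring 173 [0.4976 0.1764]
d10 ring top 0.0503
d10 ring 64 [0.4972 0.1798]
```

View pics/s10c.png

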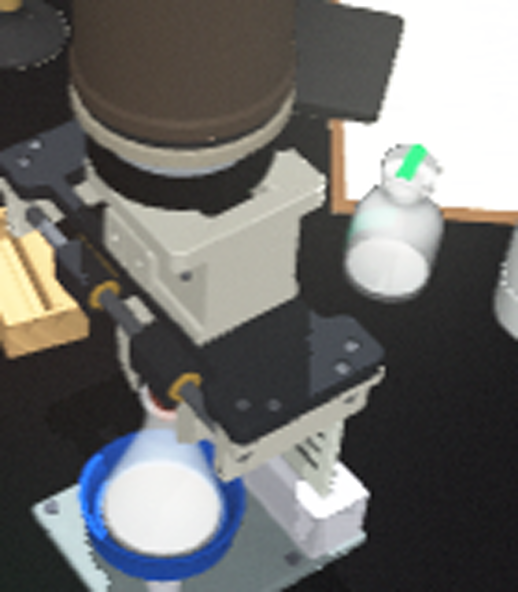

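View pics/d10c.png

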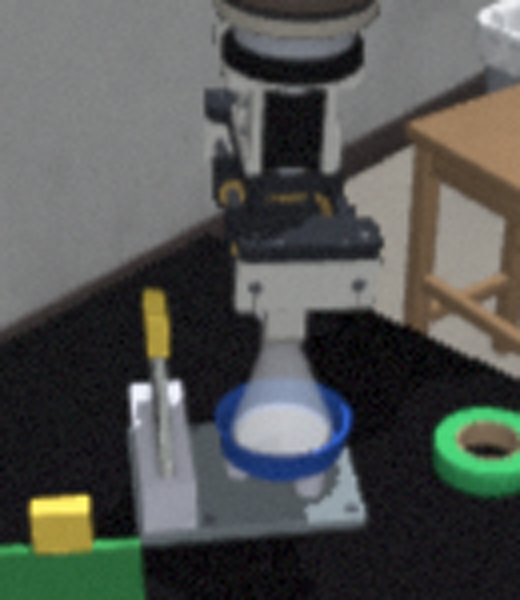

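>>> step_arm(
  plan=[
    {"tx":0.01,"ty":0,"tz":0.1,"wx":0,"wy":0,"wz":0,"hand":0.1},
    {"tx":0.01,"ty":0,"tz":0.1,"wx":0,"wy":0,"wz":0,"hand":0.1},
    {"tx":0,"ty":0,"tz":0.1,"wx":0,"wy":0,"wz":0,"hand":0.1},
    {"tx":0,"ty":0,"tz":0,"wx":0,"wy":0,"wz":0,"hand":0.1},
    {"tx":0,"ty":0,"tz":0,"wx":0,"wy":0,"wz":0,"hand":0.1},
    {"tx":0,"ty":0,"tz":0,"wx":0,"wy":0,"wz":0,"hand":0.1},
    {"tx":0,"ty":0,"tz":0,"wx":0,"wy":0,"wz":0,"hand":0.1},
    {"tx":0,"ty":0,"tz":0,"wx":0,"wy":0,"wz":0,"hand":0.1},
    {"tx":0,"ty":0,"tz":0,"wx":0,"wy":0,"wz":0,"hand":0.1},
    {"tx":0,"ty":0,"tz":0,"wx":0,"wy":0,"wz":0,"hand":0.1},
  ],
)

```text
clock: 20.62
position: [0.5026, 0.178, 0.1362]
ee_rot: [-0.125, 3.09, 0.021]
force: [-0.2, -3.5, 32.3]
width: 0.321
```

```bash
python3 -c "
from p import *
st(); snap('wrist','w11'); snap('scene','s11'); snap('side','d11');st(); crop('s11',130,140,430,340,2.6,'s11c')"
python3 - <<'E'
from fl import *
s=arm.observe()['position'][:2]
flask('w11',(210,120,360,262),s,(.055,.10)); flask('s11',(260,180,330,290),s,(.055,.10)); flask('d11',(260,120,320,200),s,(.055,.10))
for fn,b in (('w11',(150,100,400,290)),('s11',(260,240,325,305)),('d11',(268,165,314,205))):
    W,h,m=yl(fn,b)
    q=m&(h[...,0]>100)&(h[...,0]<130)&(h[...,1]>150)&(W[...,2]>.03)&(W[...,2]<.07)
    P=W[q]; zt=np.percentile(P[:,2],95); print(fn,'ring top',zt.round(4))
for fn,b in (('d11',(240,120,275,200)),):
    W,h,m=yl(fn,b); q=m&(h[...,0]>22)&(h[...,0]<35)&(h[...,1]>150)&(W[...,2]>.1)
    P=W[q]; print('tab',P.mean(0).round(4),np.percentile(P[:,2],97).round(4))
E
```

```text
t 20.62 pos [0.5026 0.178  0.1362] yaw 94.64 z [ 0.0486  0.0155 -0.9987] F [-0.25 -3.54 32.26] w 0.321 q [ 0.18  0.54 -0.86  1.92  0.55  0.88  0.69]
t 20.77 pos [0.5026 0.1781 0.1362] yaw 94.64 z [ 0.0485  0.0156 -0.9987] F [-0.1  -3.93 32.18] w 0.317 q [ 0.18  0.54 -0.86  1.92  0.55  0.88  0.69]
w11 3919 axis at z0.076 [0.5008 0.1764] slope [0.043 0.013] r 0.0198 -0.344 rms 0.0002 zmin [0.0553 0.0555 0.0992]
s11 551 axis at z0.074 [0.4995 0.1772] slope [0.056 0.033] r 0.0202 -0.326 rms 0.0006 zmin [0.0553 0.0555 0.0986]
d11 321 axis at z0.075 [0.4986 0.1785] slope [ 0.036 -0.   ] r 0.02 -0.336 rms 0.0008 zmin [0.0552 0.0553 0.0994]
w11 ring top 0.0503
s11 ring top 0.0508
d11 ring top 0.0504
tab [0.5714 0.1937 0.1298] 0.1389
```

View pics/s11c.png

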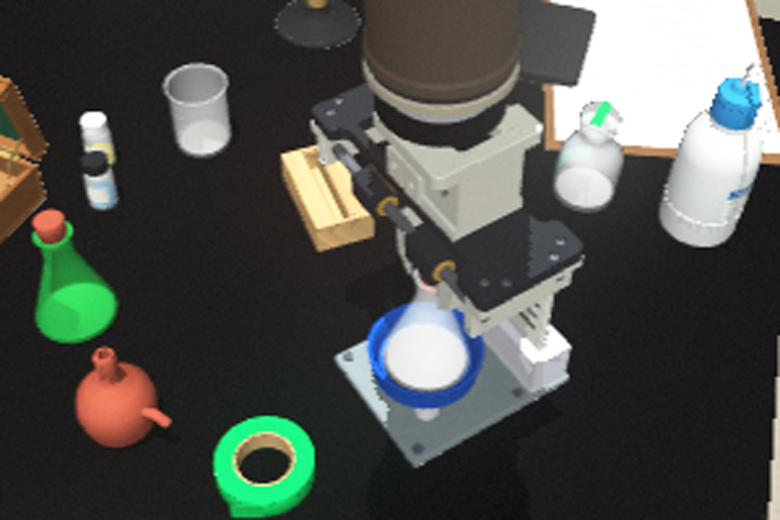

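The ring hit its lower stop: its top hasn't moved since the last reading, and force jumped to 32 N. The extra push leans the flask to 0.043 rad, so I'll ease off 2 mm.

>>> step_arm(
  plan=[
    {"tx":0,"ty":0,"tz":-0.1,"wx":0,"wy":0,"wz":0,"hand":0.1},
    {"tx":0,"ty":0,"tz":-0.1,"wx":0,"wy":0,"wz":0,"hand":0.1},
    {"tx":0,"ty":0,"tz":0,"wx":0,"wy":0,"wz":0,"hand":0.1},
    {"tx":0,"ty":0,"tz":0,"wx":0,"wy":0,"wz":0,"hand":0.1},
    {"tx":0,"ty":0,"tz":0,"wx":0,"wy":0,"wz":0,"hand":0.1},
    {"tx":0,"ty":0,"tz":0,"wx":0,"wy":0,"wz":0,"hand":0.1},
    {"tx":0,"ty":0,"tz":0,"wx":0,"wy":0,"wz":0,"hand":0.1},
    {"tx":0,"ty":0,"tz":0,"wx":0,"wy":0,"wz":0,"hand":0.1},
    {"tx":0,"ty":0,"tz":0,"wx":0,"wy":0,"wz":0,"hand":0.1},
    {"tx":0,"ty":0,"tz":0,"wx":0,"wy":0,"wz":0,"hand":0.1},
  ],
)

```text
clock: 21.6
position: [0.5011, 0.1775, 0.1365]
ee_rot: [-0.125, 3.093, 0.02]
force: [0.7, -0.7, 17.8]
width: 0.317
```

```bash
python3 -c "
from p import *
st(); snap('wrist','w12'); snap('scene','s12'); snap('side','d12');st()"
python3 - <<'E'
from fl import *
s=arm.observe()['position'][:2]
for fn,b in (('w12',(210,120,360,262)),('s12',(260,180,330,290)),('d12',(260,120,320,200))):
    p,zc=flask(fn,b,s,(.055,.10)); print('  base',p[:2]+p[2:4]*(.034-zc))
for fn,b in (('w12',(150,100,400,290)),('s12',(260,240,325,305)),('d12',(268,165,314,205))):
    W,h,m=yl(fn,b)
    q=m&(h[...,0]>100)&(h[...,0]<130)&(h[...,1]>150)&(W[...,2]>.03)&(W[...,2]<.07)
    P=W[q]; zt=np.percentile(P[:,2],95); print(fn,'ring top',zt.round(4))
E
```

```text
t 21.6 pos [0.5011 0.1775 0.1365] yaw 94.65 z [ 0.0452  0.015  -0.9989] F [ 0.7  -0.67 17.8 ] w 0.317 q [ 0.18  0.54 -0.86  1.92  0.55  0.88  0.7 ]
t 21.75 pos [0.5011 0.1775 0.1365] yaw 94.65 z [ 0.0451  0.015  -0.9989] F [ 0.33 -1.37 17.34] w 0.317 q [ 0.18  0.54 -0.86  1.92  0.55  0.88  0.7 ]
w12 3842 axis at z0.076 [0.5002 0.1761] slope [0.022 0.005] r 0.0199 -0.345 rms 0.0002 zmin [0.0551 0.0554 0.0993]
  base [0.49925578 0.17592051]
s12 548 axis at z0.074 [0.4988 0.177 ] slope [0.017 0.009] r 0.0203 -0.347 rms 0.0006 zmin [0.0552 0.0555 0.0988]
  base [0.49811985 0.17665313]
d12 322 axis at z0.075 [0.4979 0.1783] slope [0.021 0.064] r 0.0202 -0.396 rms 0.0008 zmin [0.0552 0.0553 0.0993]
  base [0.49705711 0.17571415]
w12 ring top 0.0504
s12 ring top 0.0505
d12 ring top 0.0505
```

```bash
python3 -c "
from cell import arm
print(arm.sign_off())"
```

```text
the job is handed in; nothing more can be done
None
```

The job is handed in, with both steps done. The arm is still holding the flask pressed down in the ring. The robot reported no verdict, so the checks below are my own measurements. The clock read 21.75 s of the 54 s allowed.

- **Panel:** I lifted the white striped panel out of the rack by its yellow tab, slid it into the stand's slot and let go. The tab top measured 0.139 m, against 0.138 m when fully home. It was centred and upright, and it had not moved at the last look.
- **Flask:** I gripped the clear stoppered flask at the neck, straightened its 0.04 rad lean, and set it in the blue ring. The ring top dropped from 0.065 m to 0.0505 m. It stopped moving there while the force jumped, so I took that as the lower stop. The drop reads as about 14.5–15 mm of the nominal 16, which is within the cameras' error.
- **Last pose:** The flask's base was within about 1 mm of the ring centre by the wrist and scene cameras, with a tilt of about 0.02 rad. It was pressed with about 17 N at the wrist and gripped at 55 N.

**Disagreements:**
- **Side camera:** its last flask fit was poor. It gave a sideways slope of 0.064 rad where the other two cameras gave under 0.01, and put the base about 4 mm to one side of its own ring reading. I went by the other two.
- **Extra push:** my last push overshot the stop to 32 N and leaned the flask to about 0.04–0.06 rad, so I eased back 2 mm.

The other items looked undisturbed in the scene view, but I did not re-measure their positions.

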